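Right the fallen parts bin, put its battery back and rehang it

ROBOT

A 6-joint arm with a two-finger parallel gripper is mounted at the origin on a cart in front of the work surface, level with it; the furniture and walls round the work are solid. World frame = base frame: x ahead of the robot, y to its left, z up, the work surface at z = 0. Lengths are in m, angles in degrees, forces in N, time in s.
With the tool pointing down it reaches from about 0.35 to 0.975 m from the base axis. Payload 17.4 kg.
Tool frame: the origin (TCP) lies on the centre line of the jaws, within the pads' length; the fingertips stand 8 mm ahead of it and the grasp point (between the pads) lies 11 mm behind it; z points along the fingers, y is the direction in which the jaws open and shut (so a half turn about z gives the same grasp; the last joint's range is limited). The gripper opens to 85 mm and grips with 20 to 120 N. Pads are 22 mm wide; open, the fingers measure 114 mm over their backs; the gripper's body (76 mm by 85 mm) begins 54 mm behind the grasp point. The pads swing forward as they close: fully open they stand 13 mm farther back than shut.
Start: joints at [63.438, 6.646, 82.598, -0, 90.757, -2.166], TCP at [0.279, 0.615, 0.239] pointing down, gripper open.
Joint ranges: [-162.19, 162.19], [-47.58, 125.68], [4.15, 143.07], [-65.23, 245.23], [0.69, 171.88], [-170.13, 170.13]. Speed limits (degrees/s): [108.29, 108.29, 127.2, 180, 180, 180].

INTERFACE

Orientations are given as a 3x3 rotation matrix whose columns are the frame's x, y, z axes.
In Python, from station import arm gives the robot as it stands.
- The arm moves only by the shell command python3 -m handwheel 'ROWS'. ROWS is JSON, a list of rows, each an object of numbers: "ax", "ay", "az": the turn, a rotation vector about the tool's x, y, z in degrees; "tx", "ty", "tz": the shift along the tool's x, y, z in cm; "grip": the opening, from -1 (shut) to 1 (fully open). In form: [{"ax": .., "ay": .., "az": .., "tx": .., "ty": .., "tz": .., "grip": ..}, ...]. A call has 1 to 12 rows; each row shifts and turns the pose as measured when the row begins, along the tool's axes as they then stand; what a row does not reach is not made up. A row lasts 1/8 s, in which the tool goes at most 62.5 mm and 10.7 degrees, less where a joint would pass 70% of its speed; a pose out of reach is approached as far as the arm can. A call with a gripper value outside its range is refused whole. The fingers move at their own pace and stop on an object; the grip force is fixed at half the most. Time passes only in rows, so rows that do not move let the fingers close. It gives the time, the measured TCP pose, the force and the opening at its end, in the units of the state.
- arm.read_state(): the state, without advancing time (a new reading comes with each control period).
- arm.read_camera(name): name is "scene" or "top"; returns the picture (384x512x3 uint8, red, green, blue); there is no depth.
- arm.camera_model(name): a dict with "mtx" (3x3 intrinsics, pixels), "rvec" (rotation vector, rad) and "tvec" (3), from world to camera coordinates, as OpenCV has them. Camera axes: x right, y down, z forward; pixel columns grow to the right and rows downward; lengths in m; the calibration is good to about 2 mm. A picture is of the moment at which its call begins. camera_model takes no time and is no camera call.
- arm.sign_off(): hands the job in, once; it reports no verdict.
The state is a dict: "t": time; "joint_pos": joint angles; "joint_velocities": joint speeds; "joint_efforts": joint torques, N m; "ee_pos": TCP position; "orientation": TCP orientation; "contact_force": force on the tool from outside, world axes, zero at the start; "moment": the same for the moment, N m; "width": opening from 0.0 (shut) to 1.0 (fully open).
Only numpy, scipy, OpenCV 4.12 (cv2) and the standard library are available. Lean on these libraries where they do the work, as an engineer would, in place of code of your own. Each camera call takes 0.05 s, during which the arm holds its last target.

TASK

The grey parts bin has fallen off the bench-top louvred metal panel, landed on its front and spilled its battery. Turn the bin upright and stand it on the bench without letting it topple over or slam down, let go of it, and put the battery back into it there, lying any way inside. Then lift the loaded bin over the panel's top rail and lower it so that its rear lip catches on the empty stretch of the rail beside the bin already hanging; leave the jar, the solder spool and the side cutters where they are.

Things in the scene. Friction and masses are not known exactly. Their poses are not given: they have to be found in the camera images.
- bin: Loose grey bin, 0.14 to 0.24 kg; origin at the centre of its underside. Outside 100 mm deep (own x, back at +50), 64 wide (own y, flat parallel sides to grip across), 55 high (own z); walls 3 mm, open top; front wall and the sides forward of x = -16 are 42 high. Starts standing on its front wall: own x up, own z (the mouth) level, roughly to the robot's left and a little toward it.
- bin_center (a point): Point of the bin midway across its depth and width and half-way up (27.5 mm above the underside when upright); axes as the bin's.
- bin_lip (a point): Point at the bin's own (56.5, 0, 52) mm, the middle of the roof of the lip's slot. The lip: a flange 52 mm wide and 3 mm thick runs 16 mm back from the top of the back wall and ends in a 3 mm thick downturn reaching 16 mm below the top. The slot between wall and downturn is 13 mm wide and open below. Lower the bin with bin_lip over rail_slot; 5 mm fore or aft will do.
- battery: The loose black block battery that was spilled, 56 mm long (own y), 33 by 24 mm across, about 0.12 kg. It starts between the bin and the robot, lying on a 24 mm wide side: own z (the 24 mm thickness, by which it can be gripped) is level, own x (33 mm) is vertical.
- battery_center (a point): Centre of the battery; axes as the battery's.
- rail_slot (a point): Middle of the empty stretch of the top rail, on its top edge, 170 mm up. The rail is an upright tongue 3 mm thick on a fixed aluminium stand, free for 20 mm down, along own y; own x points to the stand's rear, bins hang on the -x side. A like bin hangs centred at y = -130 mm; the rail ends at y = +87. Hang within 45 mm of this point. A hung bin leans about 0.2 rad forward; nothing stands above.
- jar: Bystander: white jar with blue lid, 61 mm diameter, 73 mm high; origin at the centre of its underside.
- spool: Bystander: solder spool lying flat, 55 mm diameter, 30 mm high; origin at the centre of its underside.
- cutters: Bystander: side cutters with red handles, 48 x 132 x 12 mm, long along own y; origin at the centre of the underside.
Mind the look-alikes: they are no part of the job. What is shaped like the battery but green is not meant.

How it is judged (in metres and radians):
On the way, in this order (a step that is already met when the one before it is completed fails the run):
1. the bin stands upright on the bench, let go (angle between bin_center's own z axis and vertical below 0.12 rad and height (world z) of bin_center below 0.036 m and contact force between the fingers and bin below 0.2 N and linear speed of bin below 0.03 m/s), for 0.3 s.
2. the battery lies in the bin, let go, while the bin still stands upright on the bench (angle between bin_center's own z axis and vertical below 0.12 rad and height (world z) of bin_center below 0.036 m and x of battery_center in the frame of bin_center between -0.047 and 0.047 m and y of battery_center in the frame of bin_center between -0.029 and 0.029 m and z of battery_center in the frame of bin_center between -0.022 and 0.03 m and contact force between the fingers and battery below 0.2 N and linear speed of battery below 0.05 m/s), for 0.2 s.
At the end, for the whole second after the job is handed in: The bin hangs with its lip over the top rail: bin_lip within 9 mm of rail_slot front to back, 50 mm along the rail, and between 4 mm below and 6 mm above the edge; it leans at most 0.3 rad and is square to the rail within 0.12 rad. The battery is inside it. Both are at rest and released (x of bin_lip in the frame of rail_slot between -0.009 and 0.009 m and y of bin_lip in the frame of rail_slot between -0.05 and 0.05 m and z of bin_lip in the frame of rail_slot between -0.004 and 0.006 m and angle between bin_center's own z axis and vertical below 0.3 rad and angle between the y axis of bin and the y axis of rail_slot, either way round below 0.12 rad and angle between the x axis of bin and the x axis of rail_slot, either way round below 0.3 rad and x of battery_center in the frame of bin_center between -0.047 and 0.047 m and y of battery_center in the frame of bin_center between -0.029 and 0.029 m and z of battery_center in the frame of bin_center between -0.022 and 0.03 m and linear speed of each of bin, battery below 0.02 m/s); the robot touches nothing.
It fails at once if the bin topples, or is flung or slammed, near the bench (it turns faster than 6 rad/s with its centre below 70 mm) (angular speed of bin above 6 rad/s and height (world z) of bin_center below 0.07 m).
It fails at once if the jar, the spool or the side cutters are moved by over 30 mm (distance of any of jar, spool, cutters from where it was at the start of the episode above 0.03 m).
It fails at once if the jar is knocked over (angle between jar's own z axis and vertical above 0.5 rad).
It also fails if it takes over 72 s, if anything falls off the work surface, if the arm or the gripper's body presses on something with over 40 N, if the wrist force passes 120 N, or if a joint passes its speed limit or range.

## Working session

There is one attempt and no reset: what is moved stays moved. The work goes in short steps, Python scripts to look and compute and a shell command to move; the robot and the scene stay as the last step left them, time stands still between calls to the robot, and variables do not carry over. Pictures are saved under pics/ and viewed, and the job is handed in when it is done.

```bash
ls; mkdir -p pics; python3 - <<'E'
from station import arm
import cv2
for n in("scene","top"):
    im=arm.read_camera(n); cv2.imwrite(f"pics/{n}0.png",cv2.resize(im[:,:,::-1],(768,576),interpolation=cv2.INTER_CUBIC)); cv2.imwrite(f"pics/raw_{n}0.png",im[:,:,::-1])
    m=arm.camera_model(n); print(n,{k:v.tolist() if hasattr(v,'tolist') else v for k,v in m.items()})
s=arm.read_state(); print(s)
E
```

```text
pics
scene {'mtx': [[423.8154850665443, 0.0, 255.3843231725546], [0.0, 423.8154850665443, 198.6585356666605], [0.0, 0.0, 1.0]], 'rvec': [2.430449914594324, 1.0790336948923445, -0.27461044007487295], 'tvec': [-0.3922947083739277, -0.24344636274591033, 1.540159140279989]}
top {'mtx': [[355.3698481287963, 0.0, 254.67298526255823], [0.0, 355.3698481287963, 192.9685472600485], [0.0, 0.0, 1.0]], 'rvec': [2.1697190569392437, -2.170811629613851, 0.09918428519325648], 'tvec': [0.05837560622802485, 0.5307034265663013, 0.9767354948596634]}
{'t': 0.1, 'joint_pos': array([ 6.34399610e+01,  6.66984749e+00,  8.26304299e+01, -1.76157687e-03,
        9.07572356e+01, -2.16503829e+00]), 'joint_velocities': array([-0.02236875, -0.02798234, -0.27577641,  0.07376641, -0.10601637,
        0.04592174]), 'joint_efforts': array([ 2.10541097e-03, -7.33665490e+01, -6.33792043e+01,  1.26272962e-04,
        5.24047544e-03, -3.49657455e-05]), 'ee_pos': array([0.27872829, 0.61458886, 0.23867012]), 'orientation': array([[-9.10719539e-01,  4.13025112e-01, -4.21331689e-04],
       [ 4.13025327e-01,  9.10719083e-01, -9.11602341e-04],
       [ 7.20015044e-06, -1.00423472e-03, -9.99999496e-01]]), 'contact_force': array([-0.70447149,  0.21533715, -0.51802992]), 'moment': array([ 0.0198917 , -0.02119668,  0.00028962]), 'width': 0.9999470000425199}
```

View pics/scene0.png

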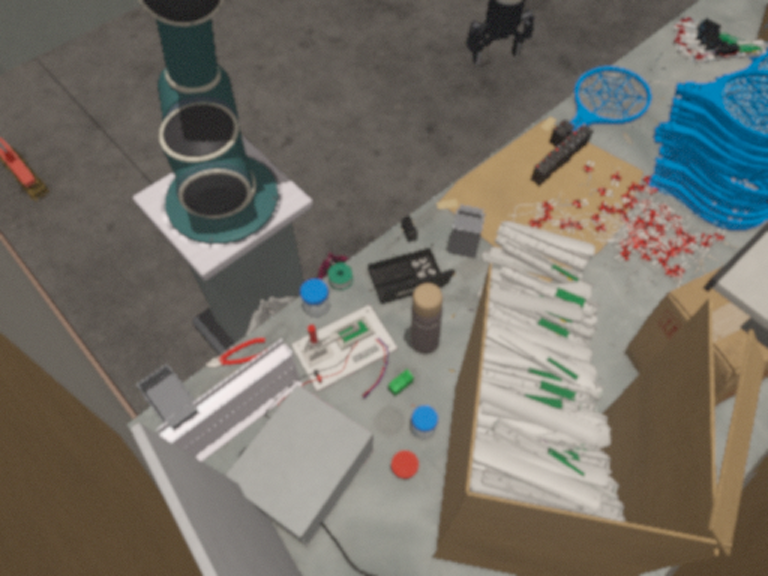

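View pics/top0.png

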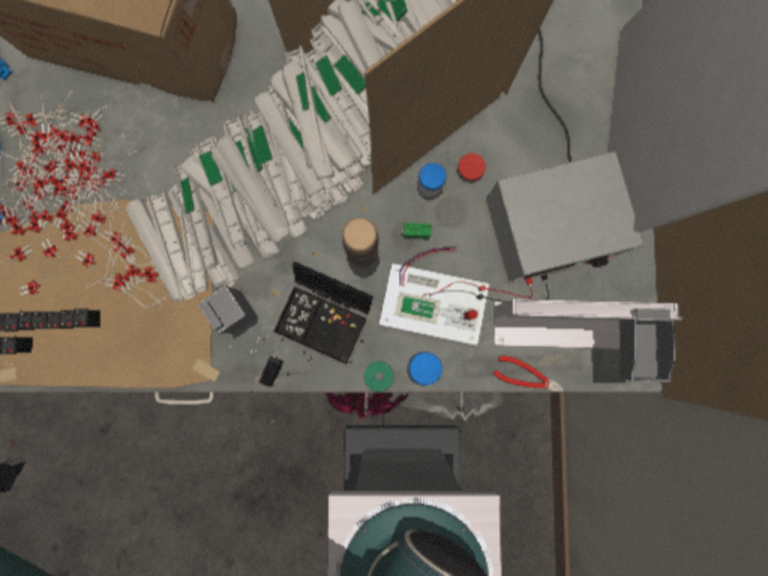

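The top view shows the grey bin at about (223,310) and the black battery at (271,371). The look-alike green block is at (417,230). The jar is at (424,368), the spool at (378,376), the cutters at (525,372), and the rail with its hung bin at about (585,340). I'll crop closer.

```bash
python3 - <<'E'
import cv2
t=cv2.imread("pics/raw_top0.png"); s=cv2.imread("pics/raw_scene0.png")
def crop(im,x0,y0,x1,y1,k,f):
    cv2.imwrite(f,cv2.resize(im[y0:y1,x0:x1],None,fx=k,fy=k,interpolation=cv2.INTER_CUBIC))
crop(t,120,180,220,260,8,"pics/c1.png")   # bin+battery top
crop(t,320,190,460,265,5.7,"pics/c2.png") # rail
crop(s,240,125,340,200,8,"pics/c3.png")
crop(s,85,215,215,310,6,"pics/c4.png")
E
```

```text
(no output)
```

View pics/c1.png

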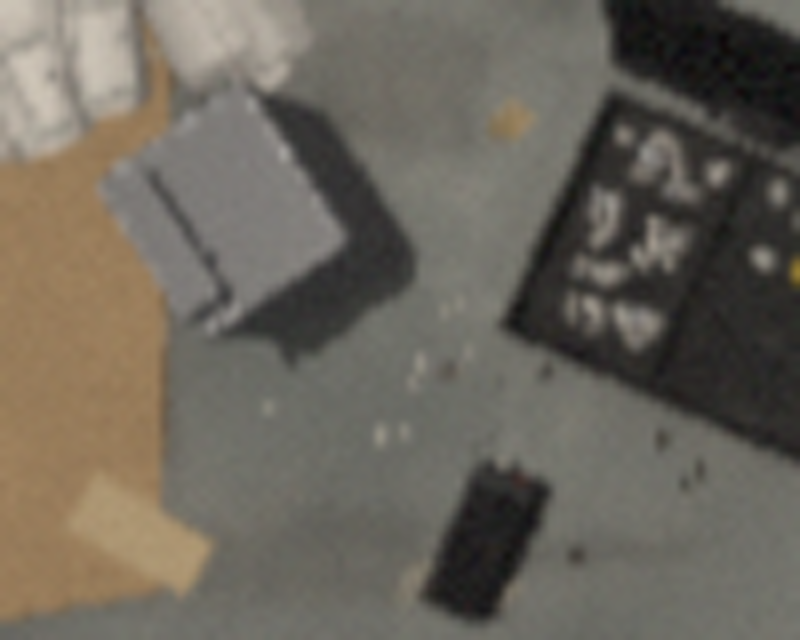

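View pics/c2.png

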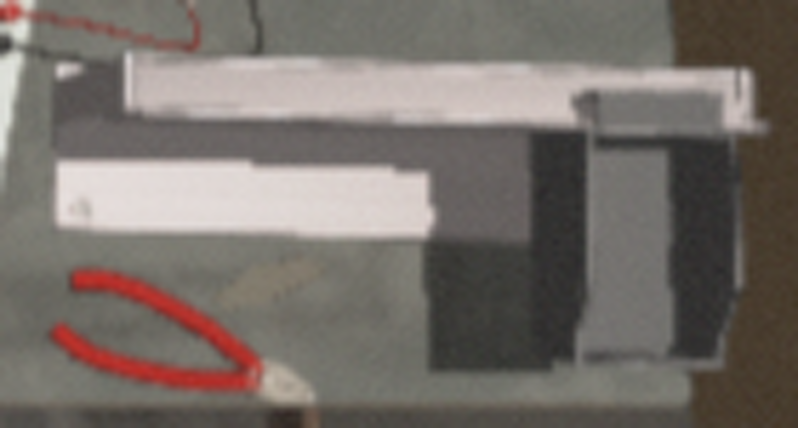

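View pics/c3.png

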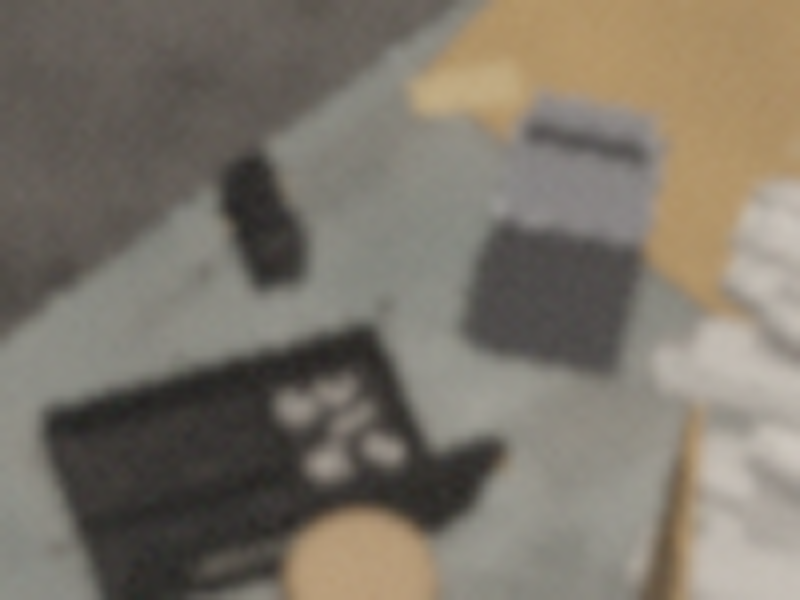

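View pics/c4.png

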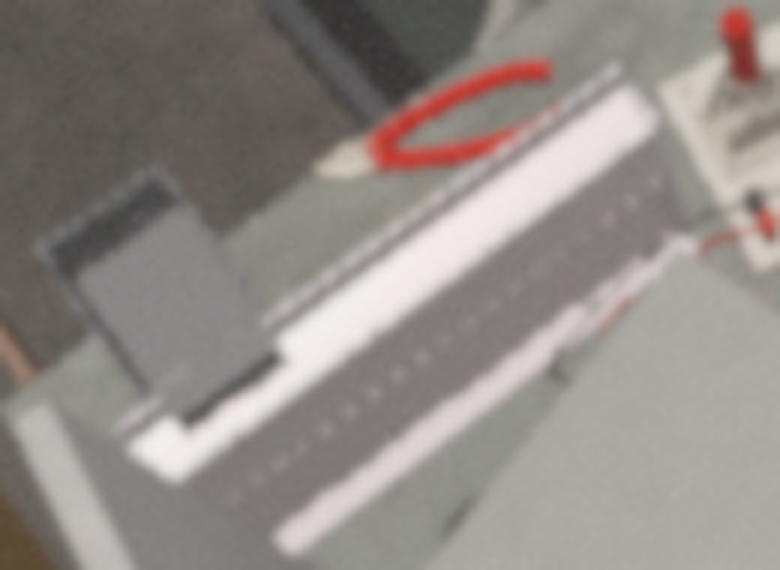

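```bash
cat > h.py <<'E'
import numpy as np, cv2
from station import arm
CM={n:arm.camera_model(n) for n in("scene","top")}
def proj(n,P):
    m=CM[n]; return cv2.projectPoints(np.array(P,float).reshape(-1,1,3),np.array(m["rvec"]),np.array(m["tvec"]),np.array(m["mtx"]),None)[0].reshape(-1,2)
def cen(n):
    R=cv2.Rodrigues(np.array(CM[n]["rvec"]))[0]; return -R.T@np.array(CM[n]["tvec"])
def back(n,uv,z):
    m=CM[n];R=cv2.Rodrigues(np.array(m["rvec"]))[0]; c=cen(n)
    d=R.T@np.linalg.solve(np.array(m["mtx"]),[uv[0],uv[1],1]); return c+d*(z-c[2])/d[2]
def uc(X,Y,x0,y0,k): return ((X+.5)/k-.5+x0,(Y+.5)/k-.5+y0)
E
python3 - <<'E'
from h import *
print(cen("top"),cen("scene"))
c1=lambda X,Y:uc(X,Y,120,180,8); c2=lambda X,Y:uc(X,Y,320,190,5.7); c3=lambda X,Y:uc(X,Y,240,125,8); c4=lambda X,Y:uc(X,Y,85,215,6)
np.set_printoptions(precision=4,suppress=True)
print("bin top corners z.1",[back("top",c1(*p),.1)for p in((235,85),(348,240))])
print("lip z.116",[back("top",c1(*p),.116)for p in((100,185),(205,335))])
print("scene under z.1",[back("scene",c3(*p),.1)for p in((490,213),(645,238))])
print("scene under z0",[back("scene",c3(*p),0)for p in((465,335),(612,372))])
print("batt top z.033",[back("top",c1(*p),.033)for p in((485,460),(552,485),(492,620),(422,598))])
print("batt scene",[back("scene",c3(*p),.033)for p in((225,165),(265,150))],[back("scene",c3(*p),.0)for p in((260,290),(305,275))])
print("rail top z.17",[back("top",c2(*p),.17)for p in((125,55),(125,115),(755,70),(765,128),(580,95),(722,95),(585,120),(722,128))])
print("rail scene z.17",[back("scene",c4(*p),.17)for p in((620,70),(120,430),(650,110),(150,470))])
print("z=0",[back("top",c2(*p),0)for p in((55,65),(55,230),(430,170),(430,370))])
E
```

```text
[0.43494159 0.0537439  1.02323188] [ 0.97402843 -0.36269423  1.22677339]
bin top corners z.1 [array([0.5311, 0.3343, 0.1   ]), array([0.4804, 0.2961, 0.1   ])]
lip z.116 [array([0.4973, 0.3718, 0.116 ]), array([0.4494, 0.3368, 0.116 ])]
scene under z.1 [array([0.4783, 0.2947, 0.1   ]), array([0.5291, 0.3326, 0.1   ])]
scene under z0 [array([0.4727, 0.299 , 0.    ]), array([ 0.5286,  0.3326, -0.    ])]
batt top z.033 [array([0.4075, 0.2644, 0.033 ]), array([0.3989, 0.241 , 0.033 ]), array([0.3528, 0.2609, 0.033 ]), array([0.3603, 0.2852, 0.033 ])]
batt scene [array([0.3538, 0.2662, 0.033 ]), array([0.3595, 0.2847, 0.033 ])] [array([ 0.3961,  0.249 , -0.    ]), array([ 0.4035,  0.2691, -0.    ])]
rail top z.17 [array([ 0.5016, -0.1514,  0.17  ]), array([ 0.4762, -0.1508,  0.17  ]), array([ 0.4951, -0.4163,  0.17  ]), array([ 0.4707, -0.4192,  0.17  ]), array([ 0.4846, -0.3423,  0.17  ]), array([ 0.4845, -0.4019,  0.17  ]), array([ 0.474 , -0.3439,  0.17  ]), array([ 0.4707, -0.4012,  0.17  ])]
rail scene z.17 [array([ 0.4794, -0.1573,  0.17  ]), array([ 0.4713, -0.4195,  0.17  ]), array([ 0.5045, -0.1595,  0.17  ]), array([ 0.4947, -0.4196,  0.17  ])]
z=0 [array([ 0.5098, -0.1568,  0.    ]), array([ 0.4268, -0.1551,  0.    ]), array([ 0.4567, -0.3442,  0.    ]), array([ 0.3573, -0.3404,  0.    ])]
```

```bash
python3 - <<'E'
import cv2
t=cv2.imread("pics/raw_top0.png"); s=cv2.imread("pics/raw_scene0.png")
def crop(im,x0,y0,x1,y1,k,f):
    cv2.imwrite(f,cv2.resize(im[y0:y1,x0:x1],None,fx=k,fy=k,interpolation=cv2.INTER_NEAREST))
crop(t,325,195,395,235,11,"pics/d1.png")
crop(t,395,195,460,235,11,"pics/d2.png")
crop(s,125,220,200,275,10,"pics/d3.png")
E
```

```text
(no output)
```

View pics/d1.png

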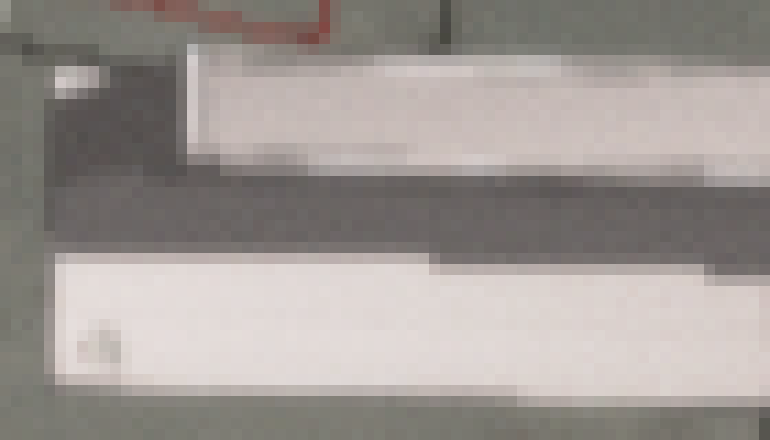

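View pics/d2.png

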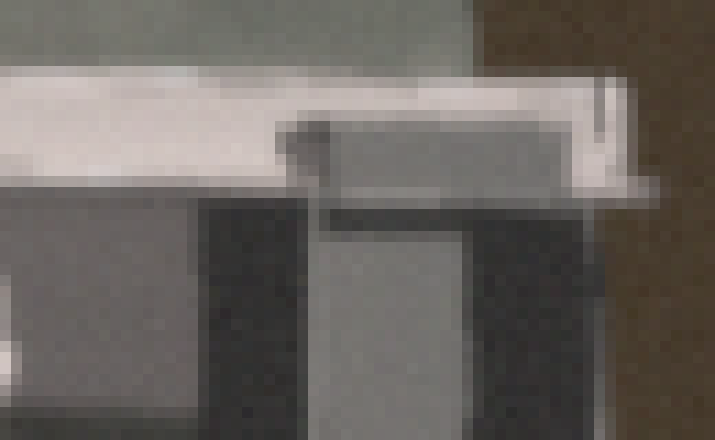

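View pics/d3.png

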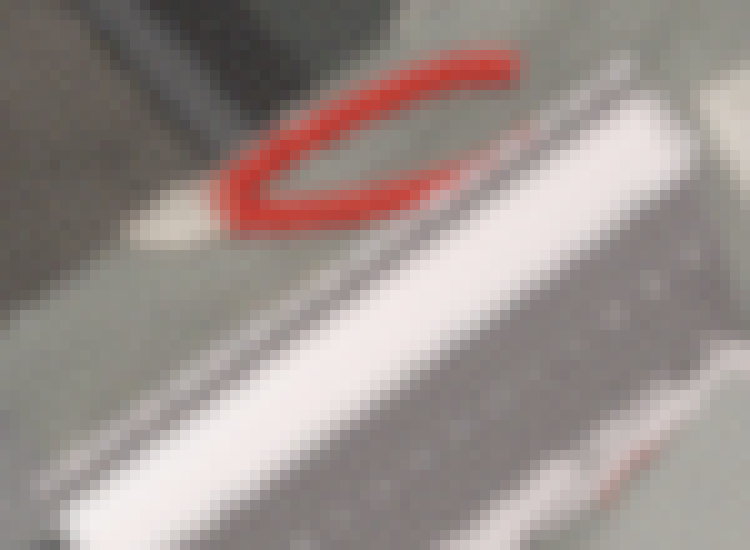

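```bash
python3 - <<'E'
from h import *
np.set_printoptions(precision=4,suppress=True)
a=back("top",(341.5,209.05),.17);b=back("top",(454,211.5),.17)
c=back("scene",(125+63.2-.5,220+6.2-.5),.17);d=back("scene",(125+4.2-.5,220+48-.5),.17)
print(a,b,np.degrees(np.arctan2((a-b)[0],(a-b)[1])));print(c,d,np.degrees(np.arctan2((c-d)[0],(c-d)[1])))
# bin fit
from scipy.optimize import least_squares
def R(th): # th: angle of own z in xy plane
    D=np.array([np.cos(th),np.sin(th),0]);X=np.array([0,0,1.]);return np.c_[X,np.cross(D,X),D]
c1=lambda X,Y:uc(X,Y,120,180,8); c3=lambda X,Y:uc(X,Y,240,125,8)
# own points; y sign: Y=DxX
th0=np.arctan2(.036,-.034)
print("Y axis",R(th0)[:,1])
obs=[("top",(50,0),c1(235,85)),("top",(50,0),c1(348,240)),("scene",(50,0),c3(490,213)),("scene",(50,0),c3(645,238)),("scene",(-50,0),c3(465,335)),("scene",(-50,0),c3(612,372))]
sg=[1,-1,-1,1,-1,1]
def pt(p,x,y,z): return R(p[2])@np.array([x,y,z])/1e3+[p[0],p[1],.05]
def f(p): return np.concatenate([proj(n,pt(p,x,32*s,z))[0]-o for (n,(x,z),o),s in zip(obs,sg)])
r=least_squares(f,[.505,.315,th0]);print(r.x,np.degrees(r.x[2]),r.fun.round(2))
p=r.x
t=cv2.imread("pics/raw_top0.png"); s=cv2.imread("pics/raw_scene0.png")
L=[]
for x,y,z in [(a,b,c) for a in(-50,) for b in(-32,32) for c in(0,42)]: pass
pl=[[(50,-32,0),(50,32,0),(50,32,55),(50,-32,55),(50,-32,0)],[(-50,-32,0),(-50,32,0),(-50,32,42),(-50,-32,42),(-50,-32,0)],[(66,-26,39),(66,26,39),(66,26,55),(66,-26,55),(66,-26,39)],[(50,-32,0),(-50,-32,0)],[(50,32,0),(-50,32,0)]]
out=[]
for n,im,(x0,y0,x1,y1) in(("top",t,(120,180,175,235)),("scene",s,(285,130,340,185))):
    k=7;im=cv2.resize(im[y0:y1,x0:x1],None,fx=k,fy=k,interpolation=cv2.INTER_CUBIC)
    for q in pl:
        u=(proj(n,[pt(p,*w) for w in q])-[x0,y0]+.5)*k
        cv2.polylines(im,[u.astype(int)],False,(0,255,0),1)
    out.append(im)
cv2.imwrite("pics/fit.png",np.hstack(out))
E
```

```text
[ 0.478  -0.1508  0.17  ] [ 0.472  -0.4197  0.17  ] 1.2793633200752212
[ 0.4777 -0.1567  0.17  ] [ 0.4703 -0.3455  0.17  ] 2.2199551006359877
Y axis [ 0.727   0.6866 -0.    ]
[0.5039 0.3147 2.1932] 125.6636123528157 [ 0.34  0.45 -0.02  0.95  0.22 -0.31  0.37  0.02  0.48  1.4   0.44  0.1 ]
```

View pics/fit.png

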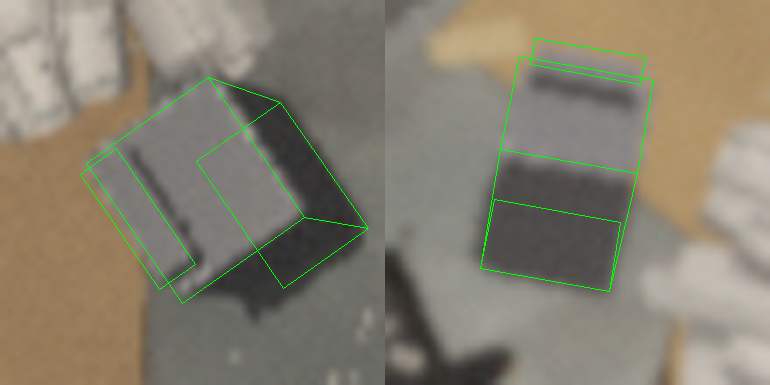

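```bash
python3 - <<'E'
from h import *
np.set_printoptions(precision=3,suppress=True)
c1=lambda X,Y:uc(X,Y,120,180,8)
f=lambda X,Y:((X+.5)/1.5-.5,(Y+.5)/1.5-.5)
print("cardboard edge",[back("top",c1(*p),0)for p in((165,580),(163,350),(165,100))])
print("case corners",[back("top",c1(*p),.02)for p in((505,325),(612,95),(800,460))])
print("case lid top L,R",[back("top",f(*p),z)for p in((294,264),(371,296)) for z in(.02,.08)])
print("case lid scene",[back("scene",f(*p),z)for p in((453,271),(413,296)) for z in(.02,.08)])
print("strips end",[back("top",f(*p),.02)for p in((190,297),(205,285),(235,265),(270,250))])
# bottle: top circle centre top view / scene
for z in(.05,.1,.12,.14,.16,.18): print(z,back("top",f(360,235),z),back("scene",f(428,296),z))
print("bottle base scene",back("scene",f(425,342),0))
print("jar",back("top",f(424,367),.073),"spool",back("top",f(378,376),.03),"cutter",back("top",f(525,372),.01))
E
```

```text
cardboard edge [array([0.364, 0.385, 0.   ]), array([0.446, 0.388, 0.   ]), array([0.536, 0.39 , 0.   ])]
case corners [array([0.454, 0.261, 0.02 ]), array([0.536, 0.225, 0.02 ]), array([0.407, 0.157, 0.02 ])]
case lid top L,R [array([0.58 , 0.226, 0.02 ]), array([0.572, 0.216, 0.08 ]), array([0.519, 0.079, 0.02 ]), array([0.514, 0.078, 0.08 ])]
case lid scene [array([0.53 , 0.259, 0.02 ]), array([0.552, 0.228, 0.08 ]), array([0.517, 0.148, 0.02 ]), array([0.54 , 0.123, 0.08 ])]
strips end [array([0.518, 0.422, 0.02 ]), array([0.54 , 0.394, 0.02 ]), array([0.579, 0.338, 0.02 ]), array([0.607, 0.272, 0.02 ])]
0.05 [0.63  0.099 0.05 ] [0.549 0.159 0.05 ]
0.1 [0.62  0.097 0.1  ] [0.568 0.137 0.1  ]
0.12 [0.616 0.096 0.12 ] [0.575 0.128 0.12 ]
0.14 [0.612 0.095 0.14 ] [0.582 0.119 0.14 ]
0.16 [0.608 0.094 0.16 ] [0.589 0.11  0.16 ]
0.18 [0.604 0.093 0.18 ] [0.596 0.102 0.18 ]
bottle base scene [0.608 0.098 0.   ]
jar [ 0.389 -0.016  0.073] spool [0.371 0.066 0.03 ] cutter [ 0.377 -0.21   0.01 ]
```

```bash
cat >> h.py <<'E'
from scipy.spatial.transform import Rotation as Ro, Slerp
np.set_printoptions(precision=3,suppress=True)
def tool(yaz,elev,haz=None):
    """tool y at azimuth yaz(deg); tool z pitched from down; elev>0 rotation about tool y (deg)"""
    a=np.radians(yaz);Y=np.array([np.cos(a),np.sin(a),0]);Z=np.array([0,0,-1.])
    R=np.c_[np.cross(Y,Z),Y,Z]
    return R@Ro.from_euler('y',elev,degrees=True).as_matrix()
def rows(Rt,pt,n,R0=None,p0=None,pivot=0.0):
    """n steps to target; pivot = point on tool z (m, relative TCP) moving straight"""
    s=arm.read_state()
    R0=s["orientation"] if R0 is None else R0; p0=s["ee_pos"] if p0 is None else p0
    u,_,v=np.linalg.svd(R0);R0=u@v
    rv=(Ro.from_matrix(R0).inv()*Ro.from_matrix(Rt)).as_rotvec(degrees=True)
    g0=p0+R0[:,2]*pivot; g1=np.array(pt)+Rt[:,2]*pivot
    Rp,pp=R0,p0
    for i in range(1,n+1):
        Ri=R0@Ro.from_rotvec(rv*i/n,degrees=True).as_matrix()
        pi=g0+(g1-g0)*i/n-Ri[:,2]*pivot
        d=Rp.T@(pi-pp)*100
        print(i,"a",(rv/n).round(2),"t",d.round(3)); Rp,pp=Ri,pi
E
python3 - <<'E'
from h import *
D=np.array([-.583,.812,0])
for e in(52,-52):
    T=tool(35.7,e); print(e,T[:,2])
T=tool(35.7,52) if tool(35.7,52)[:,2]@D<0 else tool(35.7,-52)
g=np.array([.483,.344,.070]); tcp=g+.011*T[:,2]; pre=tcp-.12*T[:,2]
print("tcp",tcp,"pre",pre)
rows(T,pre,6)
E
```

```text
52 [-0.46   0.64  -0.616]
-52 [ 0.46  -0.64  -0.616]
tcp [0.488 0.337 0.063] pre [0.433 0.414 0.137]
1 a [ 2.25 -8.46  4.64] t [-3.722 -1.986  1.695]
2 a [ 2.25 -8.46  4.64] t [-3.572 -1.611  2.305]
3 a [ 2.25 -8.46  4.64] t [-3.304 -1.23   2.87 ]
4 a [ 2.25 -8.46  4.64] t [-2.927 -0.854  3.373]
5 a [ 2.25 -8.46  4.64] t [-2.451 -0.495  3.797]
6 a [ 2.25 -8.46  4.64] t [-1.89  -0.162  4.132]
```

```bash
python3 -m handwheel '[{"ax":2.25,"ay":-8.5,"az":4.6,"tx":-3.7,"ty":-2,"tz":1.7,"grip":1},{"ax":2.25,"ay":-8.5,"az":4.6,"tx":-3.6,"ty":-1.6,"tz":2.3,"grip":1},{"ax":2.25,"ay":-8.5,"az":4.6,"tx":-3.3,"ty":-1.2,"tz":2.9,"grip":1},{"ax":2.25,"ay":-8.5,"az":4.6,"tx":-2.9,"ty":-0.9,"tz":3.4,"grip":1},{"ax":2.25,"ay":-8.5,"az":4.6,"tx":-2.4,"ty":-0.5,"tz":3.8,"grip":1}]'
cat > t1.py <<'E'
from h import *
T=tool(35.7,-52)
g=np.array([.483,.344,.070]); tcp=g+.011*T[:,2]; pre=tcp-.12*T[:,2]
s=arm.read_state();print(s["joint_pos"],s["ee_pos"],s["orientation"])
rows(T,pre,3)
E
python3 t1.py
```

```text
t: 0.72
ee_pos: [0.4102, 0.4428, 0.155]
orientation: [[-0.47, 0.765, 0.441], [0.531, 0.644, -0.551], [-0.705, -0.025, -0.709]]
contact_force: [0.3, 0.3, -0.1]
width: 1.0
[ 62.228  10.352  94.25  -40.493  95.405  24.983] [0.41  0.443 0.155] [[-0.47   0.765  0.441]
 [ 0.531  0.644 -0.551]
 [-0.705 -0.025 -0.709]]
1 a [ 0.78 -2.37  1.33] t [-0.45  -0.029  1.289]
2 a [ 0.78 -2.37  1.33] t [-0.397 -0.002  1.306]
3 a [ 0.78 -2.37  1.33] t [-0.342  0.024  1.321]
```

```bash
python3 -m handwheel '[{"ax":1.2,"ay":-3.6,"az":2,"tx":-0.6,"ty":0,"tz":2,"grip":1},{"ax":1.2,"ay":-3.6,"az":2,"tx":-0.6,"ty":0,"tz":2,"grip":1},{"grip":1}]'
cat > shot.py <<'E'
import sys
from h import *
tag=sys.argv[1]
for a in sys.argv[2:]:
    n,x0,y0,x1,y1=a.split(","); x0,y0,x1,y1=map(int,(x0,y0,x1,y1))
    im=arm.read_camera(n)[:,:,::-1]; cv2.imwrite(f"pics/raw_{n}_{tag}.png",im)
    k=min(780/(x1-x0),580/(y1-y0)); cv2.imwrite(f"pics/{n}_{tag}.png",cv2.resize(im[y0:y1,x0:x1],None,fx=k,fy=k,interpolation=cv2.INTER_CUBIC)); print(n,"k",k)
E
python3 t1.py; python3 shot.py a top,100,150,240,260 scene,230,90,370,200
```

```text
[ 62.228  10.352  94.25  -40.493  95.405  24.983] [0.41  0.443 0.155] [[-0.47   0.765  0.441]
 [ 0.531  0.644 -0.551]
 [-0.705 -0.025 -0.709]]
1 a [ 0.78 -2.37  1.33] t [-0.45  -0.029  1.289]
2 a [ 0.78 -2.37  1.33] t [-0.397 -0.002  1.306]
3 a [ 0.78 -2.37  1.33] t [-0.342  0.024  1.321]
top k 5.2727272727272725
scene k 5.2727272727272725invalid input at $[2]: expected keys ax, ay, az, tx, ty, tz, grip
```

View pics/top_a.png

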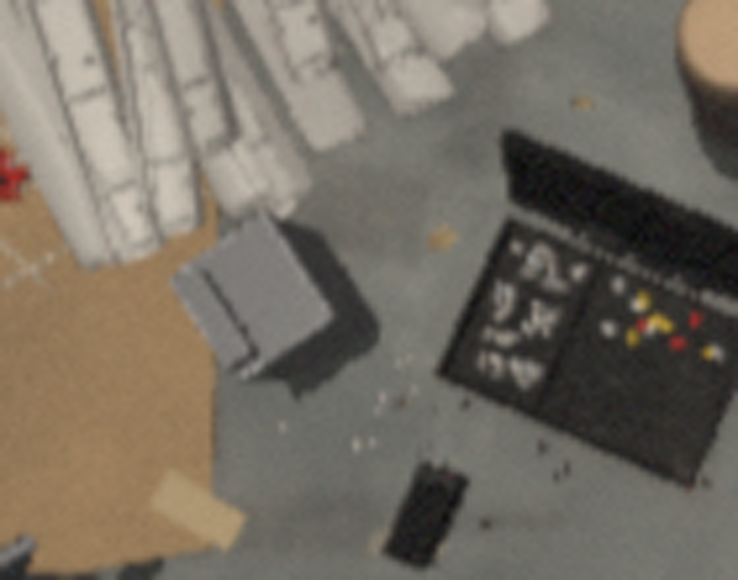

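View pics/scene_a.png

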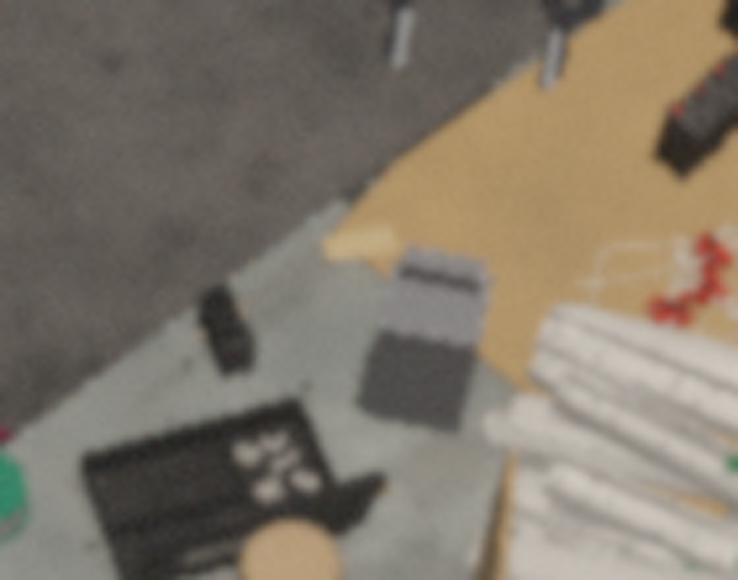

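```bash
python3 -m handwheel '[{"ax":1.2,"ay":-3.6,"az":2,"tx":-0.6,"ty":0,"tz":2,"grip":1},{"ax":1.2,"ay":-3.6,"az":2,"tx":-0.6,"ty":0,"tz":2,"grip":1},{"ax":0,"ay":0,"az":0,"tx":0,"ty":0,"tz":0,"grip":1}]'
python3 t1.py; python3 shot.py b top,60,150,200,260 scene,230,90,370,200
```

```text
t: 1.2
ee_pos: [0.4327, 0.4129, 0.1326]
orientation: [[-0.364, 0.813, 0.455], [0.497, 0.583, -0.643], [-0.788, -0.008, -0.616]]
contact_force: [-0.2, 0.2, 0.4]
width: 1.0
[ 60.668  13.451  95.513 -45.786  96.862  30.019] [0.433 0.413 0.133] [[-0.364  0.813  0.455]
 [ 0.497  0.583 -0.643]
 [-0.788 -0.008 -0.616]]
1 a [-0.12 -0.01  0.12] t [-0.106  0.021 -0.108]
2 a [-0.12 -0.01  0.12] t [-0.106  0.021 -0.108]
3 a [-0.12 -0.01  0.12] t [-0.106  0.022 -0.108]
top k 5.2727272727272725
scene k 5.2727272727272725
```

View pics/top_b.png

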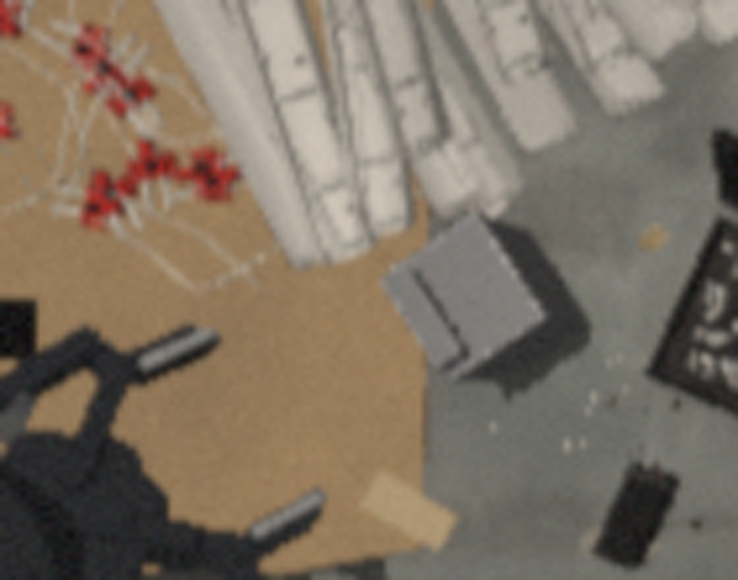

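View pics/scene_b.png

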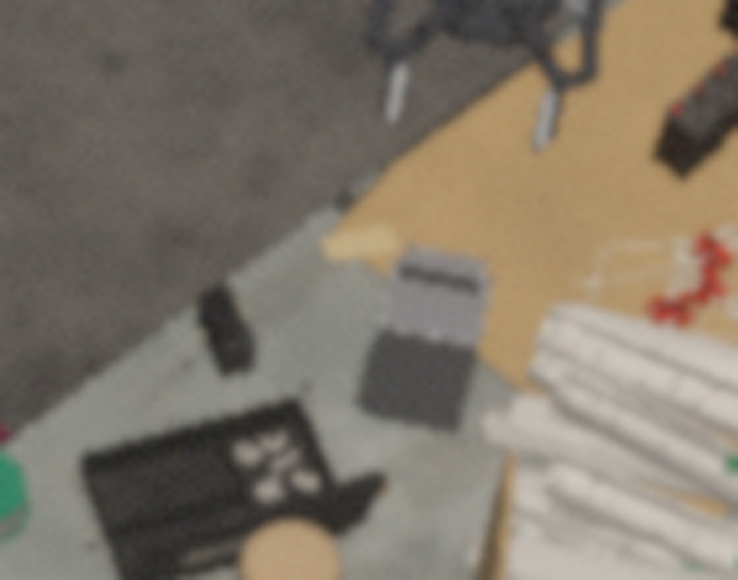

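```bash
python3 -m handwheel '[{"ax":0,"ay":0,"az":0,"tx":-0.1,"ty":0,"tz":3.0,"grip":1},{"ax":0,"ay":0,"az":0,"tx":-0.1,"ty":0,"tz":3.0,"grip":1},{"ax":0,"ay":0,"az":0,"tx":-0.1,"ty":0,"tz":3,"grip":1},{"ax":0,"ay":0,"az":0,"tx":0,"ty":0,"tz":2,"grip":1},{"ax":0,"ay":0,"az":0,"tx":0,"ty":0,"tz":0,"grip":1}]'
python3 t1.py; python3 shot.py c top,60,150,200,260 scene,230,90,370,200
```

```text
t: 1.92
ee_pos: [0.4847, 0.3456, 0.0721]
orientation: [[-0.368, 0.808, 0.459], [0.507, 0.589, -0.63], [-0.779, 0.001, -0.627]]
contact_force: [-0.7, -0.2, 0.5]
width: 1.0
[ 53.495  13.129 101.951 -48.15   86.862  30.122] [0.485 0.346 0.072] [[-0.368  0.808  0.459]
 [ 0.507  0.589 -0.63 ]
 [-0.779  0.001 -0.627]]
1 a [ 0.11 -0.27  0.06] t [ 0.1   -0.057 -3.582]
2 a [ 0.11 -0.27  0.06] t [ 0.083 -0.064 -3.582]
3 a [ 0.11 -0.27  0.06] t [ 0.066 -0.071 -3.582]
top k 5.2727272727272725
scene k 5.2727272727272725
```

View pics/top_c.png

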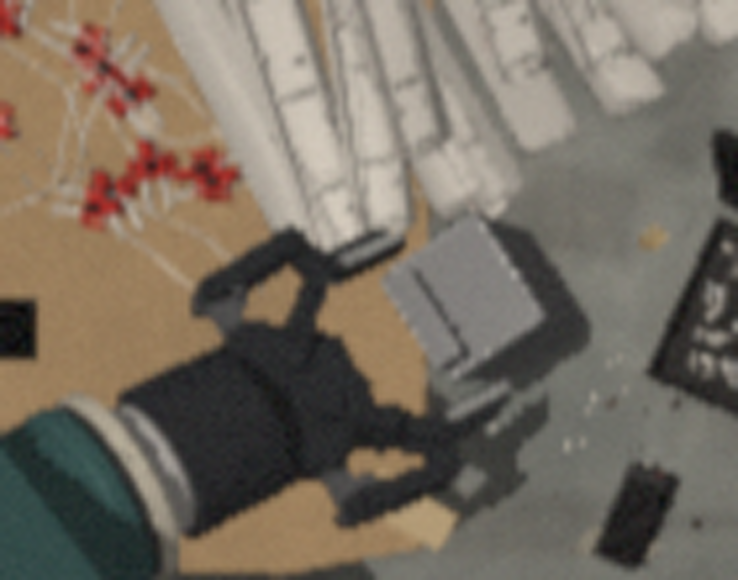

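View pics/scene_c.png

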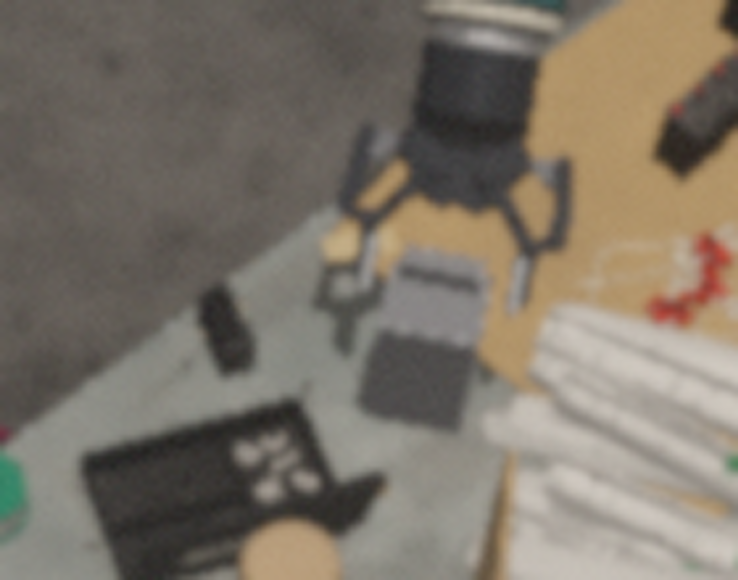

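```bash
python3 -m handwheel '[{"ax":0,"ay":0,"az":0,"tx":0.2,"ty":0,"tz":1.0,"grip":1},{"ax":0,"ay":0,"az":0,"tx":0,"ty":0,"tz":0.5,"grip":1},{"ax":0,"ay":0,"az":0,"tx":0,"ty":0,"tz":0,"grip":0.4},{"ax":0,"ay":0,"az":0,"tx":0,"ty":0,"tz":0,"grip":0.2},{"ax":0,"ay":0,"az":0,"tx":0,"ty":0,"tz":0,"grip":0},{"ax":0,"ay":0,"az":0,"tx":0,"ty":0,"tz":0,"grip":-0.4},{"ax":0,"ay":0,"az":0,"tx":0,"ty":0,"tz":0,"grip":-0.4}]'
python3 t1.py; python3 shot.py d top,60,150,200,260 scene,230,90,370,200
```

```text
t: 2.9
ee_pos: [0.4909, 0.3397, 0.0627]
orientation: [[-0.368, 0.807, 0.462], [0.508, 0.591, -0.627], [-0.779, 0.004, -0.627]]
contact_force: [0.4, 0.0, 0.6]
width: 0.742
[ 52.74   13.514 102.495 -48.566  85.512  30.42 ] [0.491 0.34  0.063] [[-0.368  0.807  0.462]
 [ 0.508  0.591 -0.627]
 [-0.779  0.004 -0.627]]
1 a [ 0.18 -0.28  0.04] t [ 0.035 -0.09  -3.997]
2 a [ 0.18 -0.28  0.04] t [ 0.015 -0.103 -3.997]
3 a [ 0.18 -0.28  0.04] t [-0.005 -0.116 -3.997]
top k 5.2727272727272725
scene k 5.2727272727272725
```

View pics/top_d.png

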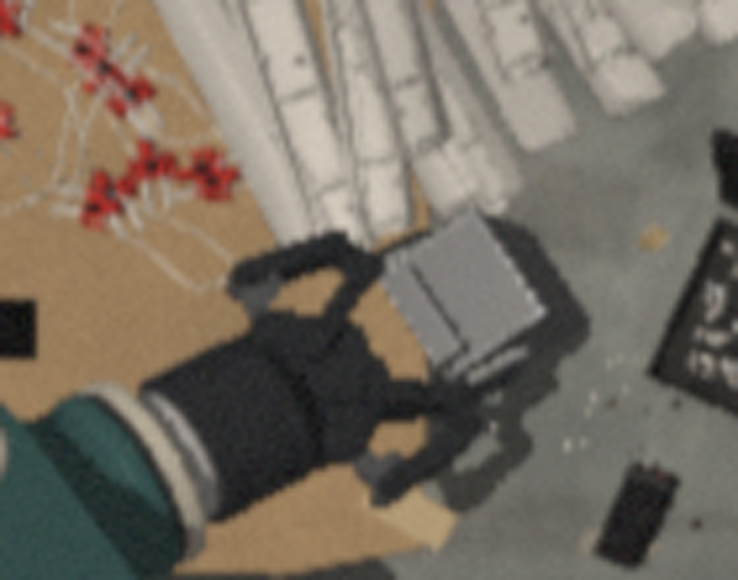

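View pics/scene_d.png

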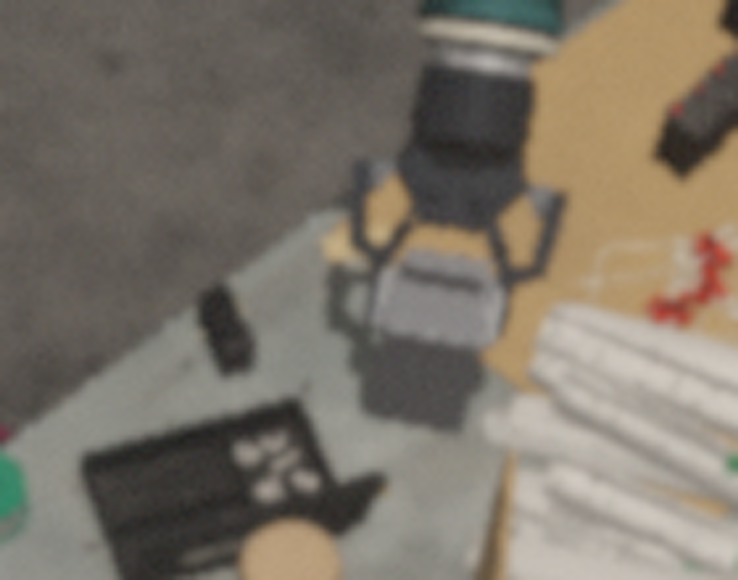

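```bash
cat > t2.py <<'E'
from h import *
s=arm.read_state();R=s["orientation"];p=s["ee_pos"]
print("up 6cm in tool axes per 1cm:",R.T@[0,0,1])
y=R[:,1].copy();y[2]=0;y/=np.linalg.norm(y)
Rt=Ro.from_euler('z',10,degrees=True).as_matrix()@Ro.from_rotvec(y*90,degrees=True).as_matrix()@R
print(Rt)
np.save("Rt.npy",Rt)
g=p-.011*R[:,2]; print("g",g)
rows(Rt,np.array([.501,.311,.135])+.011*Rt[:,2],12,p0=p+np.array([0,0,.065]),pivot=-.011)
E
python3 t2.py
```

```text
up 6cm in tool axes per 1cm: [-0.779  0.004 -0.627]
[[-0.56   0.695 -0.451]
 [ 0.541  0.719  0.436]
 [ 0.627 -0.    -0.779]]
g [0.486 0.347 0.07 ]
1 a [-0.07  7.48 -0.9 ] t [-0.056 -0.072  0.233]
2 a [-0.07  7.48 -0.9 ] t [-0.085 -0.076  0.205]
3 a [-0.07  7.48 -0.9 ] t [-0.11  -0.08   0.173]
4 a [-0.07  7.48 -0.9 ] t [-0.13  -0.084  0.138]
5 a [-0.07  7.48 -0.9 ] t [-0.145 -0.089  0.102]
6 a [-0.07  7.48 -0.9 ] t [-0.156 -0.094  0.063]
7 a [-0.07  7.48 -0.9 ] t [-0.161 -0.098  0.023]
8 a [-0.07  7.48 -0.9 ] t [-0.161 -0.103 -0.016]
9 a [-0.07  7.48 -0.9 ] t [-0.156 -0.108 -0.056]
10 a [-0.07  7.48 -0.9 ] t [-0.146 -0.113 -0.095]
11 a [-0.07  7.48 -0.9 ] t [-0.13  -0.117 -0.132]
12 a [-0.07  7.48 -0.9 ] t [-0.11  -0.121 -0.166]
```

Lift first.

```bash
python3 -m handwheel '[{"ax":0,"ay":0,"az":0,"tx":-0.8,"ty":0,"tz":-0.6,"grip":-0.4},{"ax":0,"ay":0,"az":0,"tx":-1.2,"ty":0,"tz":-1,"grip":-0.4},{"ax":0,"ay":0,"az":0,"tx":-1.2,"ty":0,"tz":-1,"grip":-0.4},{"ax":0,"ay":0,"az":0,"tx":-1.2,"ty":0,"tz":-1,"grip":-0.4},{"ax":0,"ay":0,"az":0,"tx":-0.8,"ty":0,"tz":-0.6,"grip":-0.4}]'; python3 shot.py e scene,230,90,370,200
```

```text
t: 3.62
ee_pos: [0.4905, 0.3396, 0.1344]
orientation: [[-0.368, 0.807, 0.462], [0.509, 0.591, -0.626], [-0.778, 0.005, -0.628]]
contact_force: [0.2, -0.2, -1.9]
width: 0.741
scene k 5.2727272727272725
```

View pics/scene_e.png

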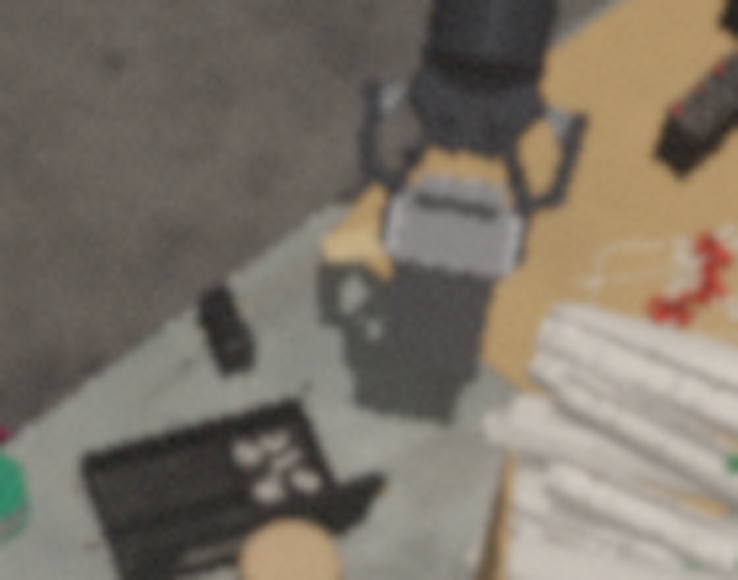

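The bin is lifted and hangs in the grip at about (455,225) in the crop, with the load at 1.9 N. Next is the turn.

```bash
python3 -m handwheel '[{"ax":0,"ay":7.5,"az":-0.9,"tx":-0.05,"ty":-0.1,"tz":0.2,"grip":-0.4},{"ax":0,"ay":7.5,"az":-0.9,"tx":-0.1,"ty":-0.1,"tz":0.2,"grip":-0.4},{"ax":0,"ay":7.5,"az":-0.9,"tx":-0.1,"ty":-0.1,"tz":0.15,"grip":-0.4},{"ax":0,"ay":7.5,"az":-0.9,"tx":-0.13,"ty":-0.1,"tz":0.15,"grip":-0.4},{"ax":0,"ay":7.5,"az":-0.9,"tx":-0.15,"ty":-0.1,"tz":0.1,"grip":-0.4},{"ax":0,"ay":7.5,"az":-0.9,"tx":-0.15,"ty":-0.1,"tz":0.05,"grip":-0.4},{"ax":0,"ay":7.5,"az":-0.9,"tx":-0.15,"ty":-0.1,"tz":0,"grip":-0.4},{"ax":0,"ay":7.5,"az":-0.9,"tx":-0.15,"ty":-0.1,"tz":0,"grip":-0.4}]'
cat > t3.py <<'E'
from h import *
s=arm.read_state();R=s["orientation"];p=s["ee_pos"];print(s["joint_pos"])
Rt=np.load("Rt.npy")
rows(Rt,np.array([.501,.311,.135])+.011*Rt[:,2],4,pivot=-.011)
E
python3 t3.py
```

```text
t: 4.68
ee_pos: [0.4918, 0.3249, 0.1332]
orientation: [[-0.667, 0.729, -0.153], [0.721, 0.683, 0.114], [0.188, -0.034, -0.982]]
contact_force: [-0.8, 0.7, -2.5]
width: 0.739
[ 26.291   1.518  98.435   9.831  85.132 -17.945]
1 a [-0.14  6.99 -0.85] t [-0.261 -0.069  0.149]
2 a [-0.14  6.99 -0.85] t [-0.276 -0.075  0.099]
3 a [-0.14  6.99 -0.85] t [-0.285 -0.082  0.048]
4 a [-0.14  6.99 -0.85] t [-0.287 -0.088 -0.003]
```

```bash
python3 -m handwheel '[{"ax":-0.1,"ay":7.5,"az":-0.9,"tx":-0.3,"ty":-0.1,"tz":0.2,"grip":-0.4},{"ax":-0.2,"ay":7.5,"az":-0.9,"tx":-0.3,"ty":-0.1,"tz":0.1,"grip":-0.4},{"ax":-0.2,"ay":7.5,"az":-0.9,"tx":-0.3,"ty":-0.1,"tz":0.05,"grip":-0.4},{"ax":-0.1,"ay":6,"az":-0.9,"tx":-0.3,"ty":-0.1,"tz":0,"grip":-0.4},{"ax":0,"ay":0,"az":0,"tx":0,"ty":0,"tz":0,"grip":-0.4}]'
python3 t3.py; python3 shot.py f top,100,150,240,260 scene,230,90,370,200
```

```text
t: 5.3
ee_pos: [0.497, 0.3122, 0.1248]
orientation: [[-0.551, 0.694, -0.463], [0.527, 0.72, 0.451], [0.646, 0.004, -0.763]]
contact_force: [0.7, -0.4, -1.3]
width: 0.744
[ 14.202  10.074  96.047  33.669  96.494 -34.919]
1 a [ 0.03 -0.36  0.06] t [0.088 0.049 0.022]
2 a [ 0.03 -0.36  0.06] t [0.088 0.048 0.022]
3 a [ 0.03 -0.36  0.06] t [0.088 0.048 0.021]
4 a [ 0.03 -0.36  0.06] t [0.088 0.048 0.02 ]
top k 5.2727272727272725
scene k 5.2727272727272725
```

View pics/top_f.png

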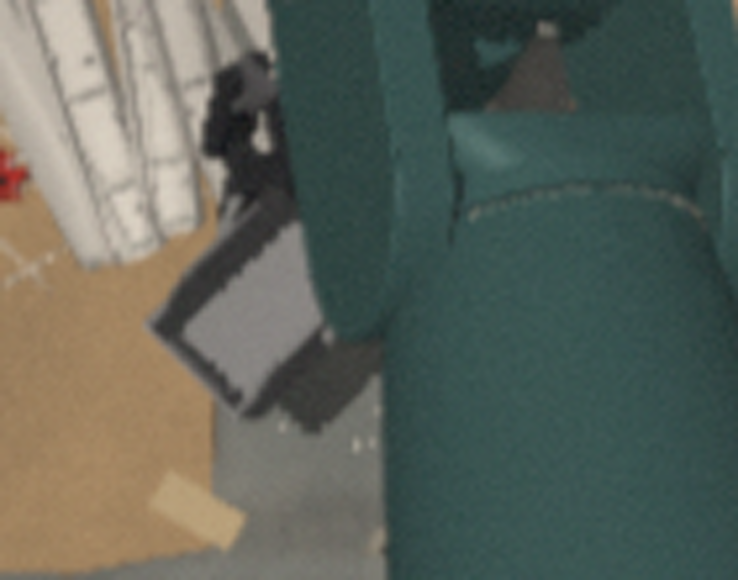

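View pics/scene_f.png

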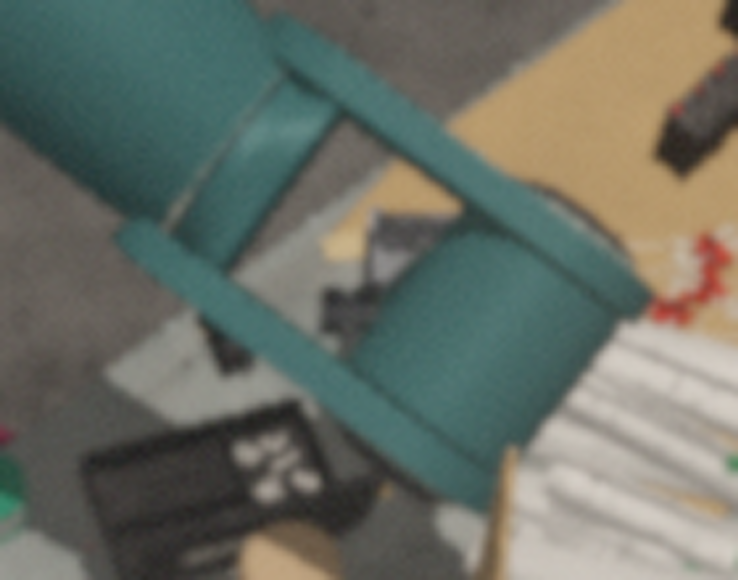

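```bash
python3 -m handwheel '[{"ax":0,"ay":-1.4,"az":0.2,"tx":-0.8,"ty":0.15,"tz":1.3,"grip":-0.4},{"ax":0,"ay":0,"az":0,"tx":-1,"ty":0,"tz":1.3,"grip":-0.4},{"ax":0,"ay":0,"az":0,"tx":-1,"ty":0,"tz":1.3,"grip":-0.4},{"ax":0,"ay":0,"az":0,"tx":-1,"ty":0,"tz":1.3,"grip":-0.4},{"ax":0,"ay":0,"az":0,"tx":-0.3,"ty":0,"tz":0.4,"grip":-0.4},{"ax":0,"ay":0,"az":0,"tx":0,"ty":0,"tz":0,"grip":-0.4}]'
python3 t3.py; python3 shot.py g top,100,150,240,260
```

```text
t: 6.15
ee_pos: [0.4945, 0.3182, 0.0521]
orientation: [[-0.567, 0.693, -0.445], [0.542, 0.721, 0.432], [0.621, 0.004, -0.784]]
contact_force: [0.7, -0.2, -1.4]
width: 0.741
[ 15.328  13.493  98.905  32.327  89.576 -37.563]
1 a [0.02 0.12 0.07] t [ 1.099 -0.008 -1.5  ]
2 a [0.02 0.12 0.07] t [ 1.102 -0.01  -1.497]
3 a [0.02 0.12 0.07] t [ 1.105 -0.011 -1.495]
4 a [0.02 0.12 0.07] t [ 1.108 -0.013 -1.493]
top k 5.2727272727272725
```

View pics/top_g.png

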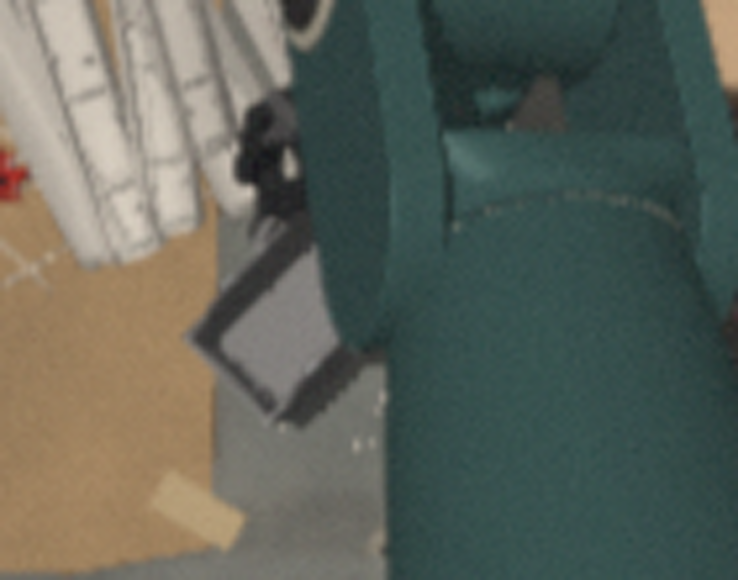

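```bash
python3 - <<'E'
from h import *
k=780/140; k=5.2727
f=lambda X,Y:uc(X,Y,100,150,k)
for p in((190,335),(278,420)): print(back("top",f(*p),.066))
s=arm.read_state();R=s["orientation"];print(s["ee_pos"]-.011*R[:,2])
# rotation of bin: own z(up?) from Rt vs now
Rt=np.load("Rt.npy"); d=R@Rt.T; print(np.degrees(np.arccos(d[2,2])), d[:,2])
E
```

```text
[0.472 0.379 0.066]
[0.429 0.333 0.066]
[0.499 0.313 0.061]
0.5470498628626329 [-0.009  0.003  1.   ]
```

```bash
python3 -m handwheel '[{"ax":0,"ay":0.5,"az":0.1,"tx":-0.5,"ty":0,"tz":0.6,"grip":-0.4},{"ax":0,"ay":0,"az":0,"tx":-0.4,"ty":0,"tz":0.5,"grip":-0.4},{"ax":0,"ay":0,"az":0,"tx":-0.2,"ty":0,"tz":0.25,"grip":-0.4},{"ax":0,"ay":0,"az":0,"tx":0,"ty":0,"tz":0,"grip":-0.4}]'
python3 -m handwheel '[{"ax":0,"ay":0,"az":0,"tx":-0.13,"ty":0,"tz":0.16,"grip":-0.4},{"ax":0,"ay":0,"az":0,"tx":0,"ty":0,"tz":0,"grip":-0.4}]'
```

```text
t: 6.7
ee_pos: [0.4953, 0.318, 0.0346]
orientation: [[-0.562, 0.694, -0.449], [0.539, 0.72, 0.438], [0.627, 0.004, -0.779]]
contact_force: [-0.4, 0.3, -2.4]
width: 0.744
t: 6.95
ee_pos: [0.4954, 0.3181, 0.0327]
orientation: [[-0.563, 0.694, -0.449], [0.539, 0.72, 0.438], [0.627, 0.005, -0.779]]
contact_force: [-0.3, -0.3, -1.9]
width: 0.739
```

```bash
python3 -m handwheel '[{"ax":0,"ay":0,"az":0,"tx":-0.13,"ty":0,"tz":0.16,"grip":-0.4},{"ax":0,"ay":0,"az":0,"tx":0,"ty":0,"tz":0,"grip":-0.4}]';python3 -m handwheel '[{"ax":0,"ay":0,"az":0,"tx":-0.1,"ty":0,"tz":0.12,"grip":-0.4},{"ax":0,"ay":0,"az":0,"tx":0,"ty":0,"tz":0,"grip":-0.4}]'
```

```text
t: 7.2
ee_pos: [0.4957, 0.3182, 0.031]
orientation: [[-0.563, 0.694, -0.448], [0.538, 0.72, 0.438], [0.627, 0.005, -0.779]]
contact_force: [-0.6, -0.3, -0.4]
width: 0.739
t: 7.45
ee_pos: [0.4958, 0.3181, 0.0311]
orientation: [[-0.563, 0.694, -0.449], [0.537, 0.72, 0.439], [0.628, 0.006, -0.778]]
contact_force: [-0.6, 0.3, -1.7]
width: 0.741
```

```bash
python3 -m handwheel '[{"ax":0,"ay":0,"az":0,"tx":-0.13,"ty":0,"tz":0.16,"grip":-0.4},{"ax":0,"ay":0,"az":0,"tx":0,"ty":0,"tz":0,"grip":-0.4}]';python3 -m handwheel '[{"ax":0,"ay":0,"az":0,"tx":-0.13,"ty":0,"tz":0.16,"grip":-0.4},{"ax":0,"ay":0,"az":0,"tx":0,"ty":0,"tz":0,"grip":-0.4}]'
```

```text
t: 7.7
ee_pos: [0.4961, 0.3181, 0.0311]
orientation: [[-0.564, 0.693, -0.449], [0.536, 0.721, 0.44], [0.628, 0.007, -0.778]]
contact_force: [0.2, -0.0, -2.5]
width: 0.743
t: 7.95
ee_pos: [0.4963, 0.3182, 0.031]
orientation: [[-0.564, 0.692, -0.45], [0.534, 0.722, 0.44], [0.629, 0.008, -0.777]]
contact_force: [-0.4, 0.0, -2.0]
width: 0.74
```

```bash
python3 - <<'E'
from h import *
s=arm.read_state();print({k:s[k] for k in("joint_pos","joint_efforts","joint_velocities","contact_force","moment")})
E
python3 shot.py h top,0,0,512,384 scene,0,0,512,384
```

```text
{'joint_pos': array([ 15.068,  15.29 ,  99.195,  32.844,  88.224, -39.109]), 'joint_efforts': array([ -0.151, -76.715, -53.793,   2.744,   2.35 ,  -0.012]), 'joint_velocities': array([-0.   , -0.143, -0.208,  0.035,  0.549, -0.044]), 'contact_force': array([-0.444,  0.034, -1.977]), 'moment': array([-0.404, -0.349, -0.007])}
top k 1.5104166666666667
scene k 1.5104166666666667
```

View pics/top_h.png

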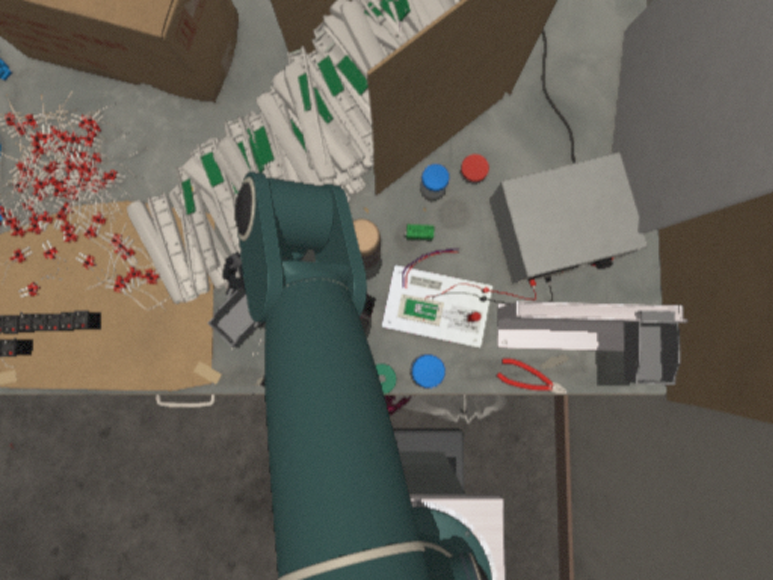

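View pics/scene_h.png

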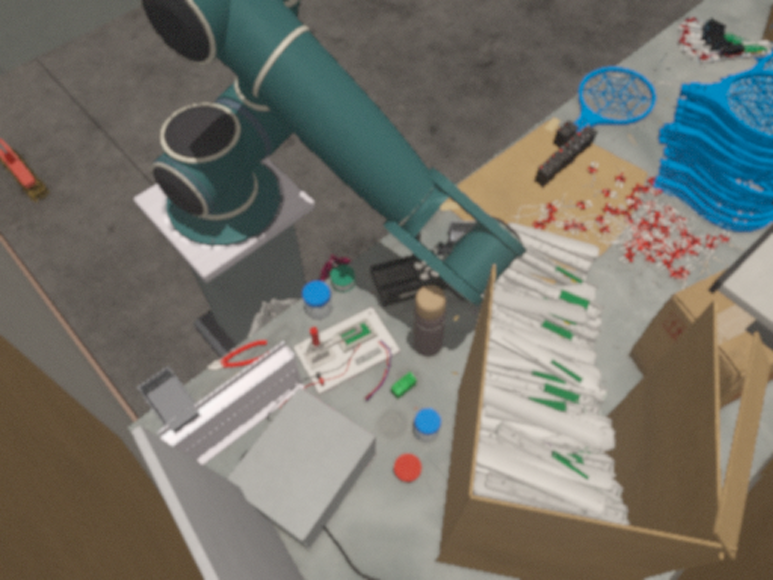

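The wrist fork at (300,250) is right beside the brown bottle at (365,240). The descent stalls at z=0.031 with no force at the wrist, so the fork may be touching the bottle. I'll raise the tool and yaw it away.

```bash
python3 -m handwheel '[{"ax":0,"ay":0,"az":0,"tx":0.7,"ty":0,"tz":-0.8,"grip":-0.4},{"ax":0,"ay":0,"az":0,"tx":0.9,"ty":0,"tz":-1.1,"grip":-0.4},{"ax":0,"ay":0,"az":0,"tx":0.7,"ty":0,"tz":-0.8,"grip":-0.4},{"ax":0,"ay":0,"az":0,"tx":0,"ty":0,"tz":0,"grip":-0.4}]'
cat > t4.py <<'E'
from h import *
Rt=Ro.from_euler('z',30,degrees=True).as_matrix()@np.load("Rt.npy");np.save("Rt2.npy",Rt)
print(Rt)
g=np.array([.489,.322,.0366+.035]);rows(Rt,g+.011*Rt[:,2],5,pivot=-.011)
s=arm.read_state();print(s["joint_efforts"],s["moment"],s["contact_force"])
E
python3 t4.py
```

```text
t: 8.55
ee_pos: [0.4953, 0.3188, 0.0685]
orientation: [[-0.565, 0.692, -0.449], [0.535, 0.722, 0.44], [0.629, 0.008, -0.777]]
contact_force: [-0.2, 0.2, -1.3]
width: 0.743
[[-0.756  0.243 -0.609]
 [ 0.189  0.97   0.152]
 [ 0.627 -0.    -0.779]]
1 a [ 3.81 -0.   -4.58] t [ 0.142 -0.113  0.255]
2 a [ 3.81 -0.   -4.58] t [ 0.144 -0.084  0.257]
3 a [ 3.81 -0.   -4.58] t [ 0.144 -0.055  0.256]
4 a [ 3.81 -0.   -4.58] t [ 0.141 -0.027  0.254]
5 a [ 3.81 -0.   -4.58] t [0.137 0.002 0.25 ]
[  0.048 -75.192 -55.828   2.809   2.281   0.135] [-0.352 -0.367 -0.001] [-0.171  0.215 -1.338]
```

```bash
python3 -m handwheel '[{"ax":3.8,"ay":0,"az":-4.6,"tx":0.1,"ty":-0.1,"tz":0.2,"grip":-0.4},{"ax":3.8,"ay":0,"az":-4.6,"tx":0.15,"ty":-0.1,"tz":0.25,"grip":-0.4},{"ax":3.8,"ay":0,"az":-4.6,"tx":0.15,"ty":-0.05,"tz":0.25,"grip":-0.4},{"ax":3.8,"ay":0,"az":-4.6,"tx":0.15,"ty":0,"tz":0.25,"grip":-0.4},{"ax":3.8,"ay":0,"az":-4.6,"tx":0.15,"ty":0,"tz":0.25,"grip":-0.4},{"ax":0,"ay":0,"az":0,"tx":0,"ty":0,"tz":0,"grip":-0.4}]'
cat > t5.py <<'E'
from h import *
Rt=np.load("Rt2.npy")
g=np.array([.489,.322,.0366+.01]);rows(Rt,g+.011*Rt[:,2],3,pivot=-.011)
s=arm.read_state();print(s["joint_pos"],s["joint_efforts"],s["moment"],s["contact_force"])
E
python3 t5.py; python3 shot.py i top,80,100,280,250 scene,200,90,400,240
```

```text
t: 9.3
ee_pos: [0.4821, 0.3231, 0.0622]
orientation: [[-0.758, 0.228, -0.611], [0.177, 0.974, 0.144], [0.628, 0.001, -0.779]]
contact_force: [0.6, 0.2, -2.3]
width: 0.739
1 a [-0.17 -0.01  0.24] t [-0.509  0.019  0.625]
2 a [-0.17 -0.01  0.24] t [-0.509  0.019  0.626]
3 a [-0.17 -0.01  0.24] t [-0.509  0.02   0.626]
[ 21.318  19.952  89.999  21.4   102.726 -56.966] [  1.32  -83.657 -55.771   1.314   3.297  -0.975] [-0.144 -0.486 -0.02 ] [ 0.559  0.24  -2.335]
top k 3.8666666666666667
scene k 3.8666666666666667
```

View pics/top_i.png

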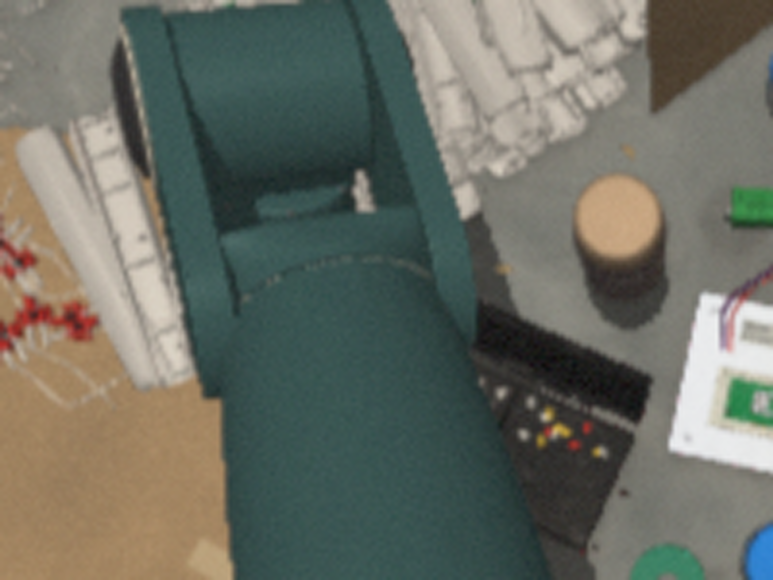

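View pics/scene_i.png

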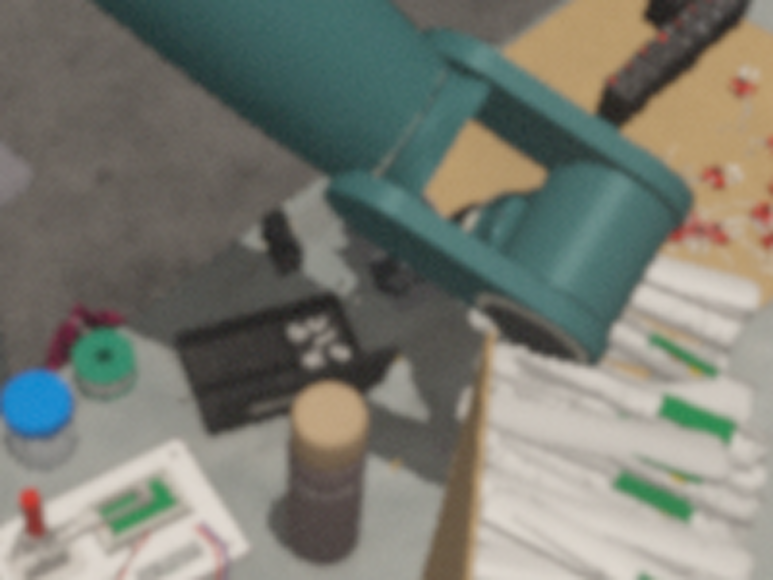

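```bash
python3 -m handwheel '[{"ax":-0.25,"ay":0,"az":0.35,"tx":-0.5,"ty":0,"tz":0.6,"grip":-0.4},{"ax":-0.25,"ay":0,"az":0.35,"tx":-0.5,"ty":0,"tz":0.6,"grip":-0.4},{"ax":0,"ay":0,"az":0,"tx":-0.5,"ty":0,"tz":0.6,"grip":-0.4},{"ax":0,"ay":0,"az":0,"tx":-0.2,"ty":0,"tz":0.25,"grip":-0.4},{"ax":0,"ay":0,"az":0,"tx":0,"ty":0,"tz":0,"grip":-0.4}]'
python3 t5.py
```

```text
t: 10.02
ee_pos: [0.4826, 0.3214, 0.0335]
orientation: [[-0.753, 0.251, -0.608], [0.196, 0.968, 0.157], [0.628, -0.0, -0.778]]
contact_force: [-0.1, 0.0, -1.5]
width: 0.74
1 a [ 0.1  -0.01 -0.14] t [ 0.117  0.069 -0.101]
2 a [ 0.1  -0.01 -0.14] t [ 0.117  0.07  -0.101]
3 a [ 0.1  -0.01 -0.14] t [ 0.116  0.07  -0.102]
[ 20.914  21.418  91.108  21.689 100.045 -57.026] [ -0.101 -84.371 -52.944   1.807   2.777  -0.022] [-0.108 -0.45   0.   ] [-0.137  0.007 -1.538]
```

```bash
python3 -m handwheel '[{"ax":0,"ay":0,"az":0,"tx":-0.13,"ty":0,"tz":0.16,"grip":-0.4},{"ax":0,"ay":0,"az":0,"tx":0,"ty":0,"tz":0,"grip":-0.4}]'
python3 t5.py
```

```text
t: 10.28
ee_pos: [0.4827, 0.3216, 0.0316]
orientation: [[-0.754, 0.251, -0.607], [0.195, 0.968, 0.157], [0.628, -0.0, -0.779]]
contact_force: [0.4, -0.1, -1.2]
width: 0.741
1 a [ 0.1  -0.01 -0.13] t [ 0.16   0.064 -0.148]
2 a [ 0.1  -0.01 -0.13] t [ 0.159  0.064 -0.148]
3 a [ 0.1  -0.01 -0.13] t [ 0.159  0.064 -0.149]
[ 20.919  21.544  91.138  21.679  99.875 -57.095] [ -0.048 -84.834 -53.195   1.82    2.823  -0.014] [-0.099 -0.511  0.073] [ 0.352 -0.06  -1.205]
```

```bash
for i in 1; do python3 -m handwheel '[{"ax":0,"ay":0,"az":0,"tx":-0.13,"ty":0,"tz":0.16,"grip":-0.4},{"ax":0,"ay":0,"az":0,"tx":0,"ty":0,"tz":0,"grip":-0.4}]'; done
python3 t5.py | tail -2;  python3 -m handwheel '[{"ax":0,"ay":0,"az":0,"tx":-0.13,"ty":0,"tz":0.16,"grip":-0.4},{"ax":0,"ay":0,"az":0,"tx":0,"ty":0,"tz":0,"grip":-0.4}]'; python3 t5.py | tail -2
```

```text
t: 10.52
ee_pos: [0.4832, 0.3217, 0.0314]
orientation: [[-0.754, 0.25, -0.607], [0.194, 0.968, 0.158], [0.628, 0.001, -0.779]]
contact_force: [0.2, -0.1, -2.2]
width: 0.74
3 a [ 0.11 -0.01 -0.11] t [ 0.173  0.058 -0.145]
[ 20.903  21.588  91.097  21.695  99.856 -57.177] [ -0.066 -85.51  -53.641   1.879   3.056  -0.019] [-0.148 -0.429 -0.009] [ 0.167 -0.142 -2.236]
t: 10.78
ee_pos: [0.4835, 0.3217, 0.0312]
orientation: [[-0.754, 0.25, -0.607], [0.193, 0.968, 0.158], [0.627, 0.002, -0.779]]
contact_force: [-1.0, 0.7, -3.7]
width: 0.737
3 a [ 0.12 -0.01 -0.09] t [ 0.186  0.053 -0.142]
[ 20.888  21.632  91.059  21.711  99.84  -57.251] [ -0.097 -85.859 -53.828   1.893   3.112  -0.02 ] [-0.098 -0.463 -0.061] [-0.988  0.702 -3.666]
```

```bash
python3 -m handwheel '[{"ax":0,"ay":0,"az":0,"tx":-0.13,"ty":0,"tz":0.16,"grip":-0.4}]'; python3 t5.py | tail -1;  python3 -m handwheel '[{"ax":0,"ay":0,"az":0,"tx":-0.19,"ty":0,"tz":0.24,"grip":-0.4}]'; python3 t5.py | tail -1; python3 shot.py j top,80,100,280,250
```

```text
t: 10.9
ee_pos: [0.4837, 0.3217, 0.0309]
orientation: [[-0.754, 0.249, -0.608], [0.192, 0.968, 0.159], [0.628, 0.003, -0.778]]
contact_force: [-5.8, -9.6, 28.9]
width: 0.739
[ 20.875  21.688  91.035  21.727  99.845 -57.33 ] [  3.508 -68.102 -44.644   0.817  -3.332   0.254] [-0.131  2.93   0.939] [-5.843 -9.628 28.899]
t: 11.02
ee_pos: [0.4837, 0.3217, 0.0308]
orientation: [[-0.754, 0.248, -0.609], [0.19, 0.969, 0.159], [0.629, 0.004, -0.777]]
contact_force: [-9.7, -13.2, 40.6]
width: 0.742
[ 20.855  21.745  90.997  21.764  99.917 -57.437] [  3.823 -62.199 -43.074   0.391  -5.968   0.209] [-0.235  4.311  1.276] [ -9.692 -13.176  40.582]
top k 3.8666666666666667
```

View pics/top_j.png

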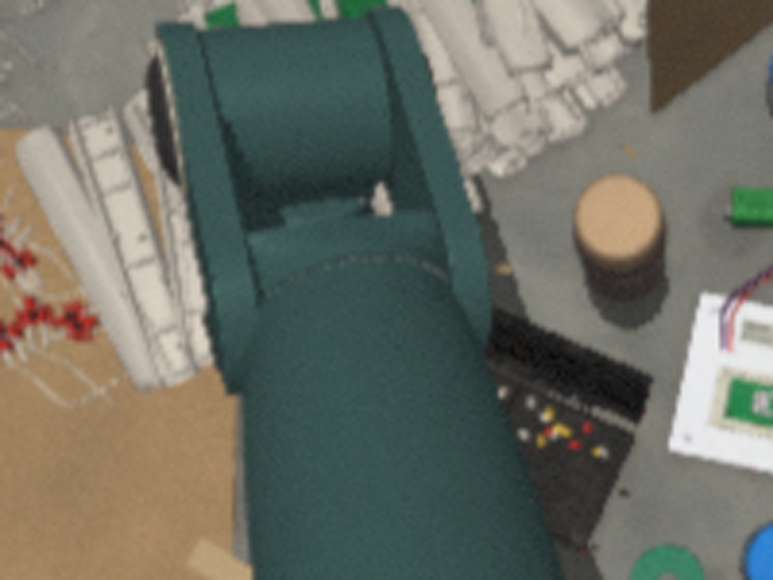

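```bash
python3 -m handwheel '[{"ax":0,"ay":0,"az":0,"tx":0,"ty":0,"tz":0,"grip":-0.4},{"ax":0,"ay":0,"az":0,"tx":0,"ty":0,"tz":0,"grip":0.5},{"ax":0,"ay":0,"az":0,"tx":0,"ty":0,"tz":0,"grip":0.6},{"ax":0,"ay":0,"az":0,"tx":0,"ty":0,"tz":0,"grip":0.8},{"ax":0,"ay":0,"az":0,"tx":0,"ty":0,"tz":0,"grip":0.9}]'
```

```text
t: 11.7
ee_pos: [0.4836, 0.3218, 0.0304]
orientation: [[-0.754, 0.248, -0.609], [0.19, 0.969, 0.159], [0.629, 0.004, -0.777]]
contact_force: [-0.6, -0.2, 0.3]
width: 0.953
```

```bash
python3 -m handwheel '[{"ax":0,"ay":0,"az":0,"tx":0,"ty":0,"tz":-1,"grip":0.9},{"ax":0,"ay":0,"az":0,"tx":0,"ty":0,"tz":-3,"grip":0.9},{"ax":0,"ay":0,"az":0,"tx":0,"ty":0,"tz":-4,"grip":0.9},{"ax":0,"ay":0,"az":0,"tx":0,"ty":0,"tz":-4,"grip":0.9},{"ax":0,"ay":-7,"az":0,"tx":2,"ty":0,"tz":-3,"grip":0.9},{"ax":0,"ay":-8,"az":0,"tx":2,"ty":0,"tz":-3,"grip":0.9}]'
cat > t6.py <<'E'
from h import *
# battery grasp: long axis az -23.5 -> jaw az 66.5
T=tool(66.5,0); c=np.array([.380,.263])
s=arm.read_state();print(s["joint_pos"])
rows(T,[c[0],c[1],.15],8)
E
python3 t6.py; python3 shot.py k top,80,100,280,250 scene,200,90,400,240
```

```text
t: 12.45
ee_pos: [0.5631, 0.2996, 0.1979]
orientation: [[-0.885, 0.25, -0.394], [0.229, 0.968, 0.101], [0.406, -0.0, -0.914]]
contact_force: [1.0, -0.3, 0.6]
width: 0.949
[ 19.895  14.304  79.999  13.752 105.434 -54.265]
1 a [-0.24 -2.99  1.11] t [ 1.677 -1.015  1.402]
2 a [-0.24 -2.99  1.11] t [ 1.728 -1.053  1.309]
3 a [-0.24 -2.99  1.11] t [ 1.773 -1.092  1.213]
4 a [-0.24 -2.99  1.11] t [ 1.812 -1.132  1.115]
5 a [-0.24 -2.99  1.11] t [ 1.846 -1.172  1.015]
6 a [-0.24 -2.99  1.11] t [ 1.873 -1.212  0.913]
7 a [-0.24 -2.99  1.11] t [ 1.894 -1.252  0.809]
8 a [-0.24 -2.99  1.11] t [ 1.909 -1.292  0.705]
top k 3.8666666666666667
scene k 3.8666666666666667
```

View pics/top_k.png

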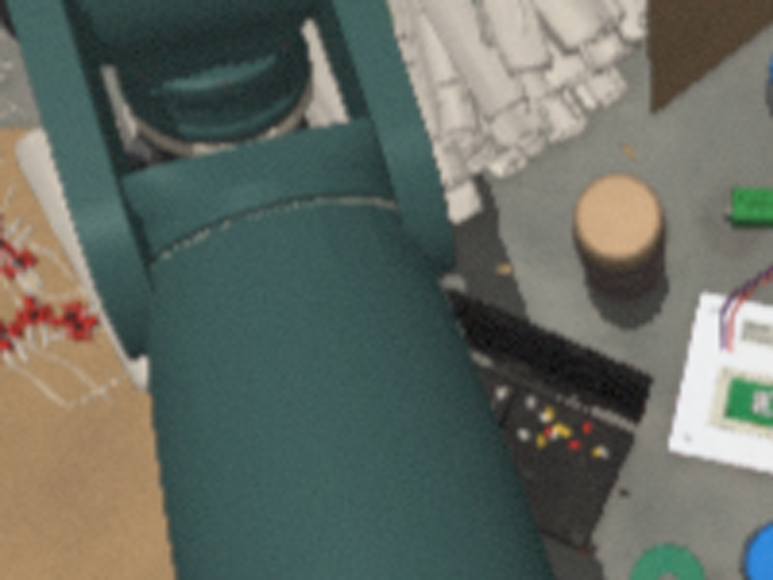

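View pics/scene_k.png

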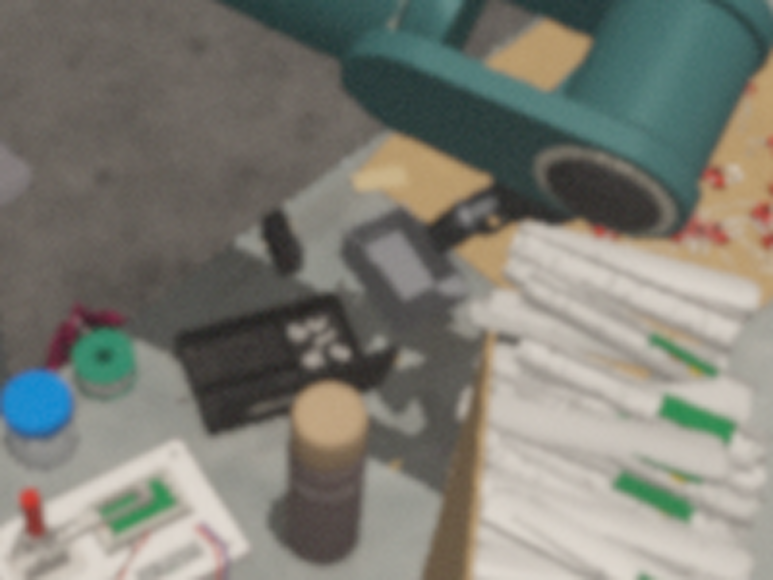

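```bash
python3 -m handwheel '[{"ax":-0.2,"ay":-4,"az":1.5,"tx":2,"ty":-1.3,"tz":1.6,"grip":0.6},{"ax":-0.2,"ay":-4,"az":1.5,"tx":2.5,"ty":-1.4,"tz":1.5,"grip":0.6},{"ax":-0.3,"ay":-4,"az":1.5,"tx":2.5,"ty":-1.5,"tz":1.3,"grip":0.4},{"ax":-0.3,"ay":-4,"az":1.5,"tx":2.5,"ty":-1.6,"tz":1.2,"grip":0.2},{"ax":-0.3,"ay":-4,"az":1.5,"tx":2.5,"ty":-1.6,"tz":1.2,"grip":0.2},{"ax":-0.3,"ay":-4,"az":1.5,"tx":2.5,"ty":-1.6,"tz":1,"grip":0.2},{"ax":0,"ay":0,"az":0,"tx":0,"ty":0,"tz":0,"grip":0.2}]'
python3 t6.py; python3 shot.py l top,90,150,230,255 scene,200,90,400,240
```

```text
t: 13.42
ee_pos: [0.3794, 0.2635, 0.1626]
orientation: [[-0.915, 0.403, 0.021], [0.403, 0.915, -0.003], [-0.02, 0.005, -1.0]]
contact_force: [-0.4, 0.6, 0.0]
width: 0.601
[ 32.104 -19.816 113.943  -0.793  84.977 -34.035]
1 a [ 0.04  0.14 -0.04] t [-0.007 -0.004  0.158]
2 a [ 0.04  0.14 -0.04] t [-0.007 -0.004  0.158]
3 a [ 0.04  0.14 -0.04] t [-0.008 -0.003  0.158]
4 a [ 0.04  0.14 -0.04] t [-0.008 -0.003  0.158]
5 a [ 0.04  0.14 -0.04] t [-0.008 -0.003  0.158]
6 a [ 0.04  0.14 -0.04] t [-0.009 -0.003  0.158]
7 a [ 0.04  0.14 -0.04] t [-0.009 -0.003  0.158]
8 a [ 0.04  0.14 -0.04] t [-0.01  -0.003  0.158]
top k 5.523809523809524
scene k 3.8666666666666667
```

View pics/top_l.png

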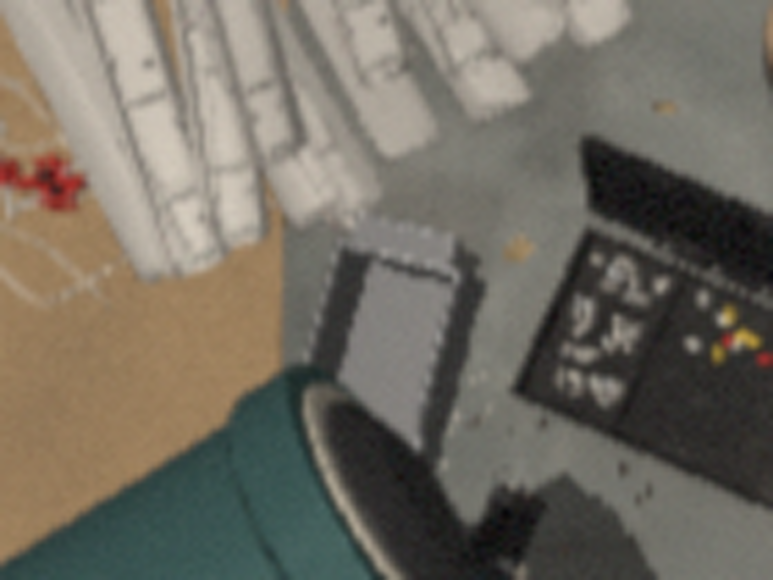

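View pics/scene_l.png

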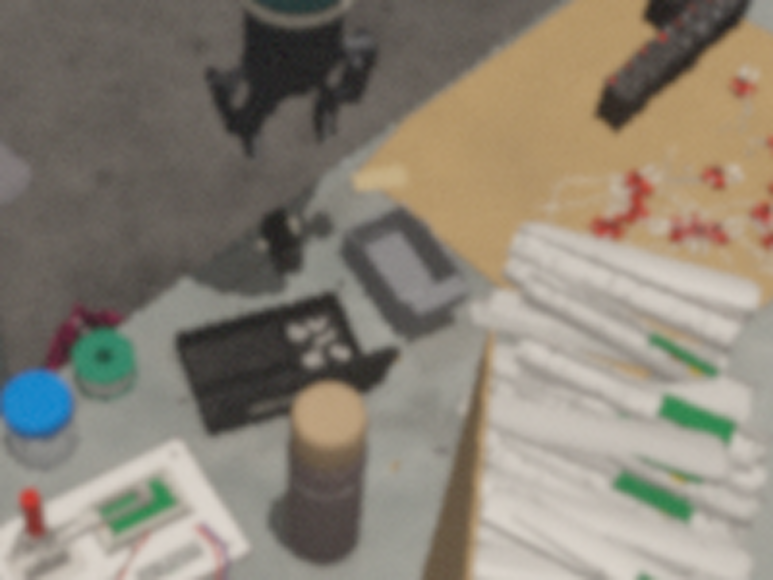

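```bash
cat > binfit.py <<'E'
import sys
from h import *
def binpts(c,az,q,z0=0):
    a=np.radians(az);X=np.array([np.cos(a),np.sin(a),0]);Y=np.array([-np.sin(a),np.cos(a),0])
    return [np.array([c[0],c[1],z0+w[2]/1e3])+X*w[0]/1e3+Y*w[1]/1e3 for w in q]
P=[[(50,-32,55),(50,32,55),(-16,32,55),(-16,32,42),(-50,32,42),(-50,-32,42),(-16,-32,42),(-16,-32,55),(50,-32,55)],
[(50,-26,55),(66,-26,55),(66,26,55),(50,26,55)],[(-50,-32,0),(-50,32,0),(50,32,0),(50,-32,0),(-50,-32,0)]]
def overlay(tag,c,az,wins,out,extra=[]):
    ims=[]
    for n,x0,y0,x1,y1 in wins:
        im=cv2.imread(f"pics/raw_{n}_{tag}.png");k=6
        im=cv2.resize(im[y0:y1,x0:x1],None,fx=k,fy=k,interpolation=cv2.INTER_CUBIC)
        for q in P:
            u=(proj(n,binpts(c,az,q))-[x0,y0]+.5)*k
            cv2.polylines(im,[u.round().astype(int)],False,(0,255,0),1)
        ims.append(im)
    h=min(i.shape[0] for i in ims); cv2.imwrite(out,np.hstack([i[:h] for i in ims]))
if __name__=="__main__":
    overlay(sys.argv[1],(float(sys.argv[2]),float(sys.argv[3])),float(sys.argv[4]),[("top",135,180,195,240),("scene",280,135,340,195)],sys.argv[5])
E
python3 binfit.py l .471 .325 -14.4 pics/fit2.png
```

```text
(no output)
```

View pics/fit2.png

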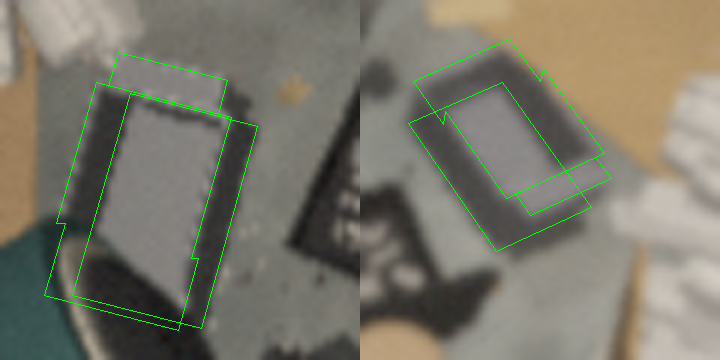

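```bash
python3 -m handwheel '[{"ax":0.3,"ay":1.1,"az":-0.2,"tx":0,"ty":0,"tz":3,"grip":0.2},{"ax":0,"ay":0,"az":0,"tx":0,"ty":0,"tz":4,"grip":0.2},{"ax":0,"ay":0,"az":0,"tx":0,"ty":0,"tz":4,"grip":0.2},{"ax":0,"ay":0,"az":0,"tx":0,"ty":0,"tz":1,"grip":0.2},{"ax":0,"ay":0,"az":0,"tx":0,"ty":0,"tz":0,"grip":0.2}]'; python3 shot.py m top,90,150,230,255 scene,200,90,340,195
```

```text
t: 14.15
ee_pos: [0.387, 0.2645, 0.0431]
orientation: [[-0.915, 0.403, -0.002], [0.403, 0.915, 0.002], [0.002, 0.001, -1.0]]
contact_force: [-0.2, -0.3, 0.6]
width: 0.6
top k 5.523809523809524
scene k 5.523809523809524
```

View pics/scene_m.png

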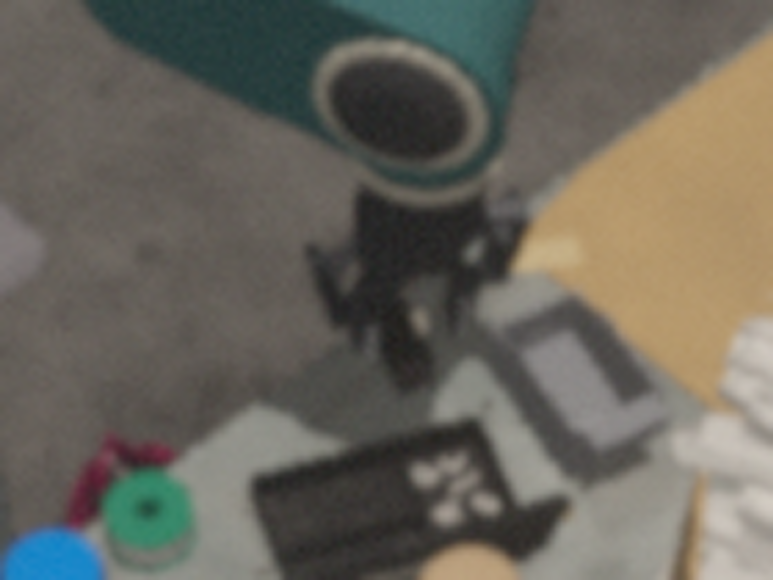

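```bash
python3 -m handwheel '[{"ax":0,"ay":0,"az":0,"tx":0.6,"ty":-0.4,"tz":1,"grip":0.2},{"ax":0,"ay":0,"az":0,"tx":0,"ty":0,"tz":1.2,"grip":0.2},{"ax":0,"ay":0,"az":0,"tx":0,"ty":0,"tz":0.4,"grip":0.2},{"ax":0,"ay":0,"az":0,"tx":0,"ty":0,"tz":0,"grip":0.2}]'; python3 shot.py n top,90,150,230,255 scene,220,110,320,185
```

```text
t: 14.75
ee_pos: [0.3804, 0.2641, 0.0185]
orientation: [[-0.915, 0.403, 0.003], [0.403, 0.915, 0.005], [-0.001, 0.006, -1.0]]
contact_force: [-0.1, -0.6, 0.9]
width: 0.6
top k 5.523809523809524
scene k 7.733333333333333
```

View pics/scene_n.png

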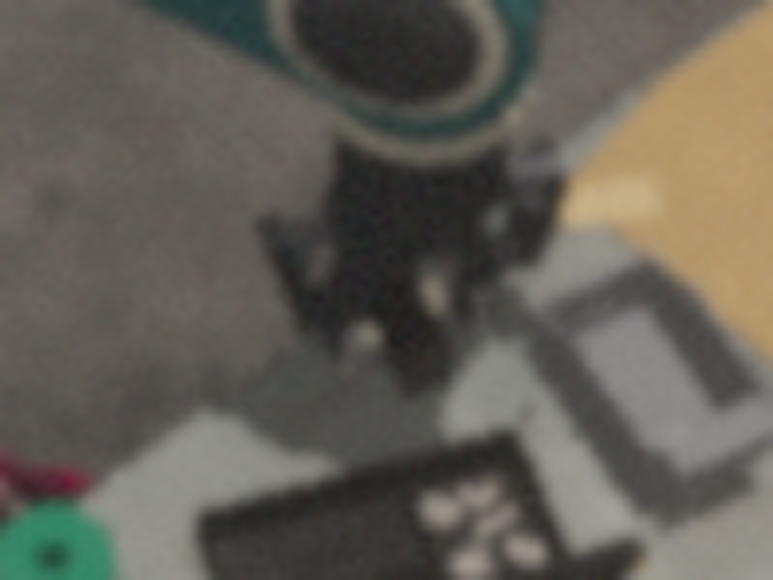

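```bash
python3 -m handwheel '[{"ax":0,"ay":0,"az":0,"tx":0,"ty":0,"tz":0,"grip":0},{"ax":0,"ay":0,"az":0,"tx":0,"ty":0,"tz":0,"grip":-0.3},{"ax":0,"ay":0,"az":0,"tx":0,"ty":0,"tz":0,"grip":-1},{"ax":0,"ay":0,"az":0,"tx":0,"ty":0,"tz":0,"grip":-1},{"ax":0,"ay":0,"az":0,"tx":0,"ty":0,"tz":0,"grip":-1},{"ax":0,"ay":0,"az":0,"tx":0,"ty":0,"tz":-1.5,"grip":-1},{"ax":0,"ay":0,"az":0,"tx":0,"ty":0,"tz":-4,"grip":-1},{"ax":0,"ay":0,"az":0,"tx":0,"ty":0,"tz":-4,"grip":-1},{"ax":0,"ay":0,"az":0,"tx":0,"ty":0,"tz":-4,"grip":-1},{"ax":0,"ay":0,"az":0,"tx":0,"ty":0,"tz":0,"grip":-1}]'
cat > t7.py <<'E'
from h import *
T=tool(75.6,0)
rows(T,[.472,.325,.135],3)
E
python3 t7.py; python3 shot.py o scene,220,80,320,155 top,60,150,230,277
```

```text
t: 16.1
ee_pos: [0.3799, 0.2633, 0.1626]
orientation: [[-0.915, 0.403, 0.005], [0.403, 0.915, 0.006], [-0.002, 0.007, -1.0]]
contact_force: [0.1, -0.3, -0.6]
width: 0.267
1 a [ 0.14  0.05 -3.12] t [-1.978  3.112  0.946]
2 a [ 0.14  0.05 -3.12] t [-2.146  3.001  0.937]
3 a [ 0.14  0.05 -3.12] t [-2.307  2.882  0.928]
scene k 7.733333333333333
top k 4.566929133858268
```

View pics/scene_o.png

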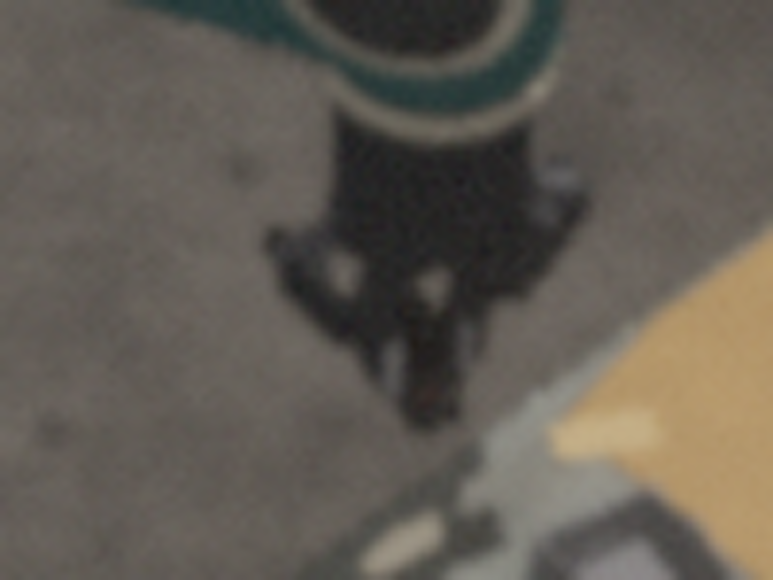

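View pics/top_o.png

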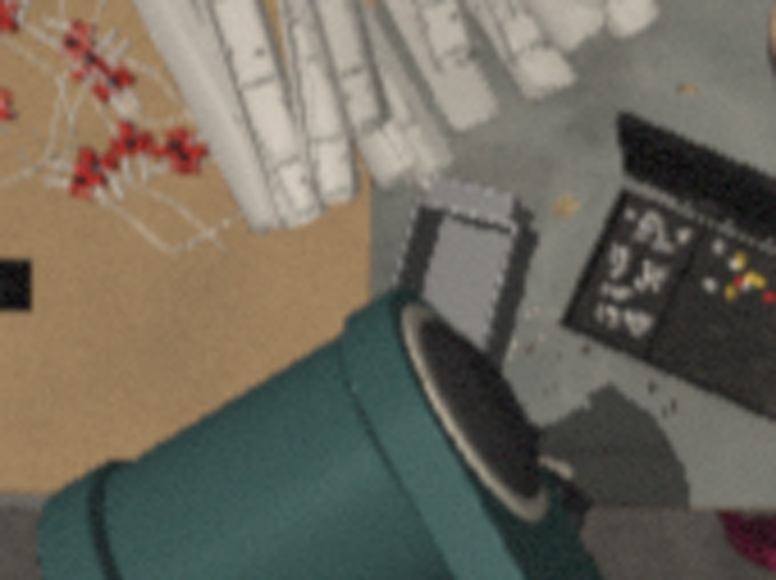

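```bash
python3 -m handwheel '[{"ax":0.1,"ay":0,"az":-3.1,"tx":-2,"ty":3.1,"tz":0.5,"grip":-1},{"ax":0.1,"ay":0,"az":-3.1,"tx":-2.1,"ty":3,"tz":0.5,"grip":-1},{"ax":0.1,"ay":0,"az":-3.1,"tx":-2.3,"ty":2.9,"tz":0.5,"grip":-1},{"ax":0,"ay":0,"az":0,"tx":0,"ty":0,"tz":0,"grip":-1}]'
python3 t7.py; python3 shot.py p scene,250,110,350,185
```

```text
t: 16.7
ee_pos: [0.4715, 0.3253, 0.1392]
orientation: [[-0.97, 0.245, -0.006], [0.245, 0.97, -0.005], [0.005, -0.006, -1.0]]
contact_force: [0.5, -0.3, -0.8]
width: 0.269
1 a [-0.11 -0.09  0.07] t [-0.018 -0.003  0.14 ]
2 a [-0.11 -0.09  0.07] t [-0.018 -0.004  0.14 ]
3 a [-0.11 -0.09  0.07] t [-0.018 -0.004  0.14 ]
scene k 7.733333333333333
```

View pics/scene_p.png

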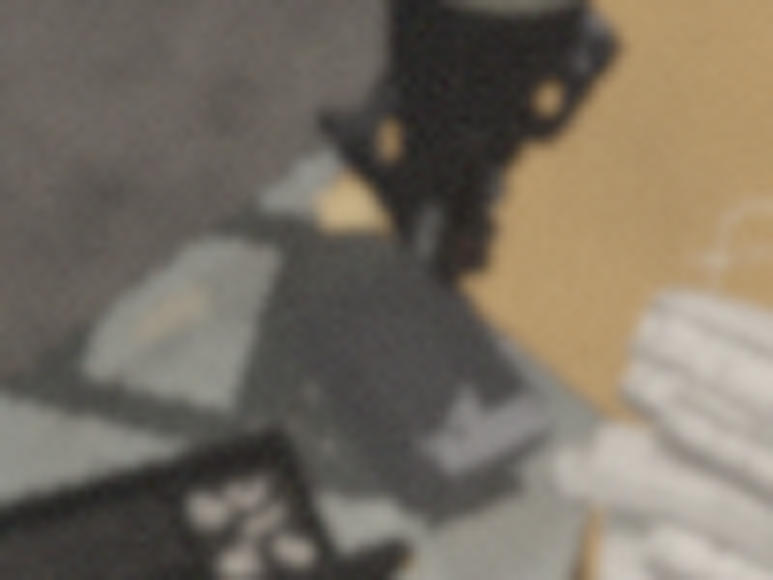

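```bash
python3 -m handwheel '[{"ax":-0.3,"ay":-0.3,"az":0,"tx":0,"ty":0,"tz":2.5,"grip":-1},{"ax":0,"ay":0,"az":0,"tx":0,"ty":0,"tz":3,"grip":-1},{"ax":0,"ay":0,"az":0,"tx":0,"ty":0,"tz":1.5,"grip":-1},{"ax":0,"ay":0,"az":0,"tx":0,"ty":0,"tz":0,"grip":-1}]'
python3 t7.py; python3 shot.py q scene,250,110,350,185
```

```text
t: 17.25
ee_pos: [0.4681, 0.3229, 0.067]
orientation: [[-0.969, 0.247, -0.001], [0.247, 0.969, -0.002], [0.001, -0.002, -1.0]]
contact_force: [0.4, 0.8, -0.6]
width: 0.268
1 a [-0.04 -0.01  0.03] t [-0.108  0.094 -2.267]
2 a [-0.04 -0.01  0.03] t [-0.109  0.096 -2.267]
3 a [-0.04 -0.01  0.03] t [-0.109  0.097 -2.266]
scene k 7.733333333333333
```

View pics/scene_q.png

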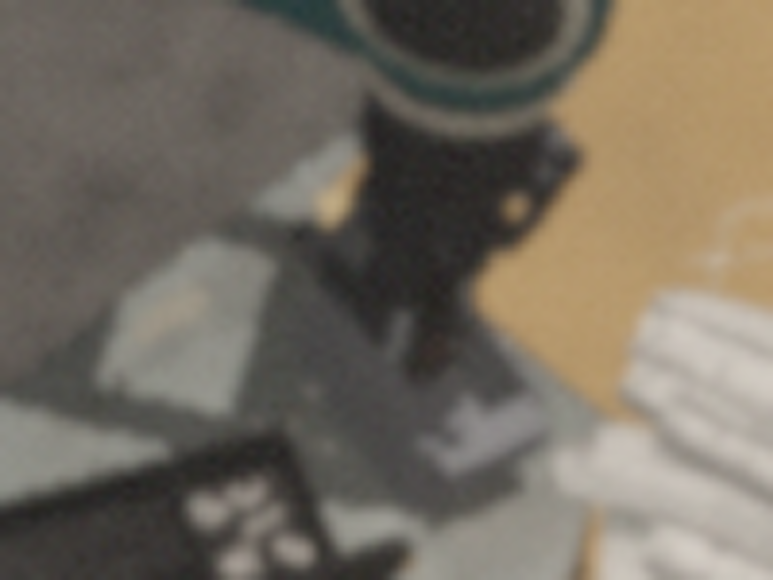

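```bash
python3 -m handwheel '[{"ax":0,"ay":0,"az":0,"tx":-0.3,"ty":0.3,"tz":0.2,"grip":-1},{"ax":0,"ay":0,"az":0,"tx":0,"ty":0,"tz":0.7,"grip":-1},{"ax":0,"ay":0,"az":0,"tx":0,"ty":0,"tz":0.6,"grip":-1},{"ax":0,"ay":0,"az":0,"tx":0,"ty":0,"tz":0,"grip":-1}]'
python3 t7.py
```

```text
t: 17.8
ee_pos: [0.4732, 0.326, 0.0543]
orientation: [[-0.969, 0.248, 0.003], [0.248, 0.969, 0.0], [-0.002, 0.001, -1.0]]
contact_force: [0.0, -0.6, -0.1]
width: 0.264
1 a [0.02 0.04 0.02] t [ 0.024 -0.04  -2.69 ]
2 a [0.02 0.04 0.02] t [ 0.026 -0.041 -2.69 ]
3 a [0.02 0.04 0.02] t [ 0.028 -0.042 -2.69 ]
```

```bash
python3 -m handwheel '[{"ax":0,"ay":0,"az":0,"tx":0,"ty":0,"tz":0,"grip":-0.36},{"ax":0,"ay":0,"az":0,"tx":0,"ty":0,"tz":0,"grip":-0.32},{"ax":0,"ay":0,"az":0,"tx":0,"ty":0,"tz":-0.3,"grip":-0.3},{"ax":0,"ay":0,"az":0,"tx":0,"ty":0,"tz":-2,"grip":-0.3},{"ax":0,"ay":0,"az":0,"tx":0,"ty":0,"tz":-3,"grip":-0.2},{"ax":0,"ay":0,"az":0,"tx":2,"ty":0,"tz":-4,"grip":0.2},{"ax":0,"ay":0,"az":0,"tx":4,"ty":-3,"tz":-4,"grip":0.6},{"ax":0,"ay":0,"az":0,"tx":4,"ty":-3,"tz":0,"grip":1}]'
python3 shot.py r top,90,150,230,255 scene,240,100,360,190
```

```text
t: 18.8
ee_pos: [0.3623, 0.2933, 0.1964]
orientation: [[-0.969, 0.249, 0.006], [0.249, 0.969, 0.003], [-0.005, 0.004, -1.0]]
contact_force: [-1.0, 0.4, 0.6]
width: 0.983
top k 5.523809523809524
scene k 6.444444444444445
```

View pics/top_r.png

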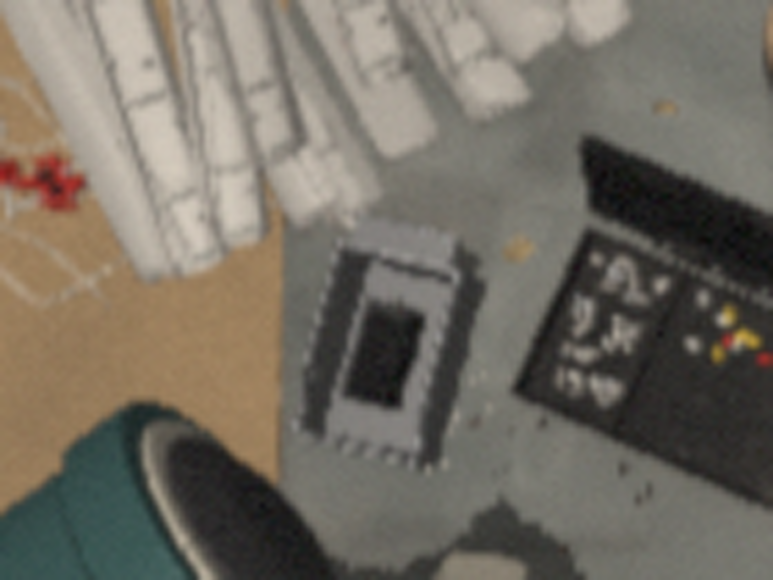

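View pics/scene_r.png

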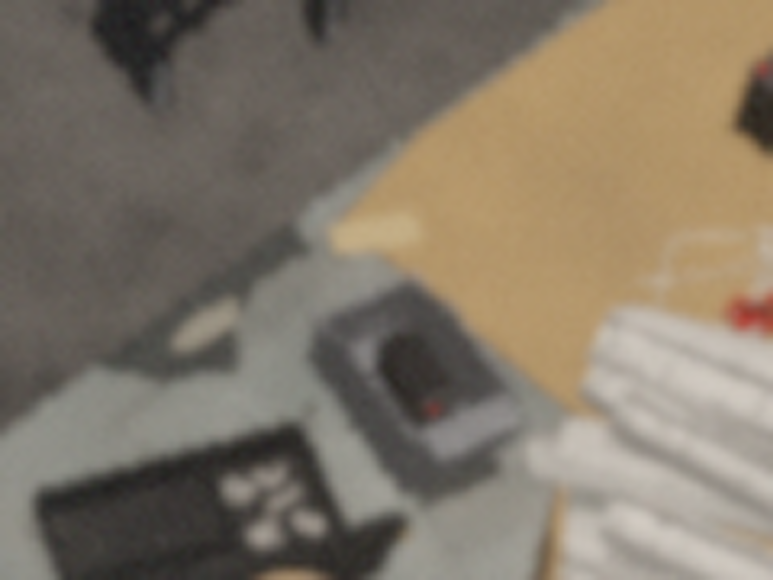

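```bash
python3 - <<'E'
from binfit import *
f=lambda X,Y:uc(X,Y,90,150,5.5238)
o=[((-50,32,42),f(301,430)),((-50,-32,42),f(437,470)),((50,-32,55),f(486,283)),((50,32,55),f(335,245)),((66,26,55),f(352,217)),((66,-26,55),f(462,238))]
from scipy.optimize import least_squares
g=lambda p:np.concatenate([proj("top",binpts(p[:2],p[2],[w]))[0]-u for w,u in o])
r=least_squares(g,[.472,.325,-14.4]);print(r.x,r.fun.round(2))
overlay("r",r.x[:2],r.x[2],[("top",135,180,195,240),("scene",280,135,340,195)],"pics/fit3.png")
E
```

```text
[  0.47    0.319 -12.025] [ 0.54  2.34 -1.45 -0.02 -3.07 -2.06  1.55 -0.02  1.96 -0.18  0.48 -0.06]
```

View pics/fit3.png

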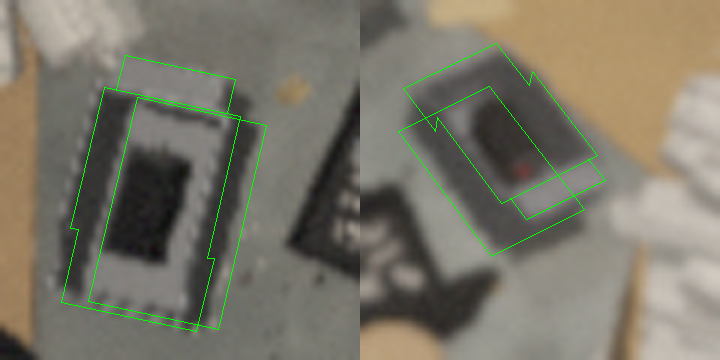

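```bash
python3 - <<'E'
from binfit import *
im=cv2.imread("pics/raw_top_r.png")
cv2.imwrite("pics/z.png",cv2.resize(im[182:240,138:186],None,fx=12,fy=12,interpolation=cv2.INTER_NEAREST)[:600])
f=lambda X,Y:uc(X,Y,90,150,5.5238)
o=[((-50,32,42),f(302,432)),((-50,-32,42),f(424,464)),((66,26,55),f(354,217)),((66,-26,55),f(462,238))]
from scipy.optimize import least_squares
g=lambda p:np.concatenate([proj("top",binpts(p[:2],p[2],[w]))[0]-u for w,u in o])
r=least_squares(g,[.472,.325,-14.4]);print(r.x,r.fun.round(2))
overlay("r",r.x[:2],r.x[2],[("top",135,180,195,240),("scene",280,135,340,195)],"pics/fit4.png")
E
```

```text
[  0.472   0.321 -12.191] [-0.52  1.23 -0.01  0.37  0.83 -0.89 -0.31 -0.72]
```

View pics/fit4.png

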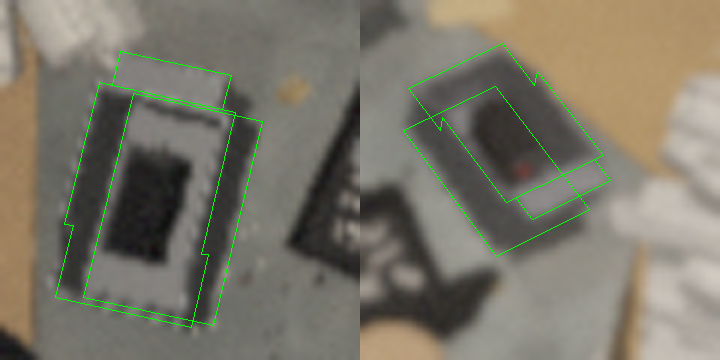

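View pics/z.png

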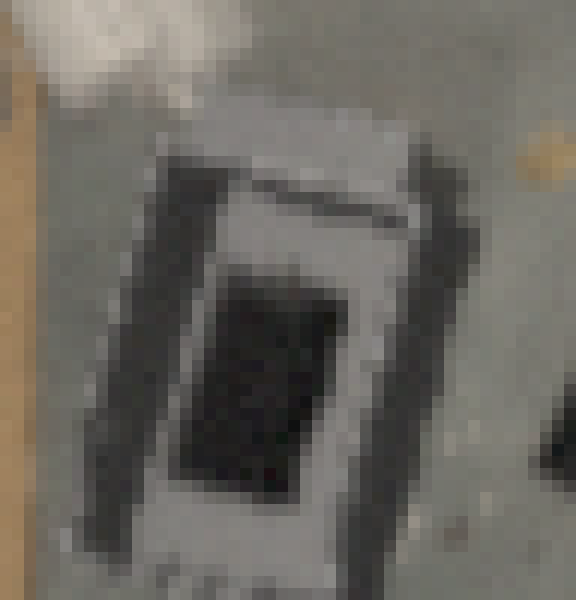

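```bash
cat > t8.py <<'E'
from h import *
import sys
rows(tool(77,0),[.475,.3225,float(sys.argv[1])],int(sys.argv[2]))
E
python3 t8.py .12 3
```

```text
1 a [ 0.06  0.07 -0.45] t [-3.449  1.91   2.516]
2 a [ 0.06  0.07 -0.45] t [-3.467  1.885  2.51 ]
3 a [ 0.06  0.07 -0.45] t [-3.485  1.861  2.503]
```

```bash
python3 -m handwheel '[{"ax":0.1,"ay":0.1,"az":-0.8,"tx":-3.9,"ty":2.1,"tz":1.5,"grip":1},{"ax":0,"ay":0,"az":-0.8,"tx":-4,"ty":2.1,"tz":2.5,"grip":1},{"ax":0,"ay":0,"az":0,"tx":-3.5,"ty":1.9,"tz":2.5,"grip":1},{"ax":0,"ay":0,"az":0,"tx":0,"ty":0,"tz":0,"grip":1}]'; python3 t8.py .12 2;python3 shot.py s top,90,150,230,255 scene,240,100,360,190
```

```text
t: 19.4
ee_pos: [0.4906, 0.3271, 0.1358]
orientation: [[-0.976, 0.219, 0.01], [0.219, 0.976, 0.006], [-0.008, 0.008, -1.0]]
contact_force: [0.4, 0.5, -0.1]
width: 1.0
1 a [0.24 0.24 0.19] t [ 0.717 -0.404  0.782]
2 a [0.24 0.24 0.19] t [ 0.713 -0.403  0.787]
top k 5.523809523809524
scene k 6.444444444444445
```

View pics/scene_s.png

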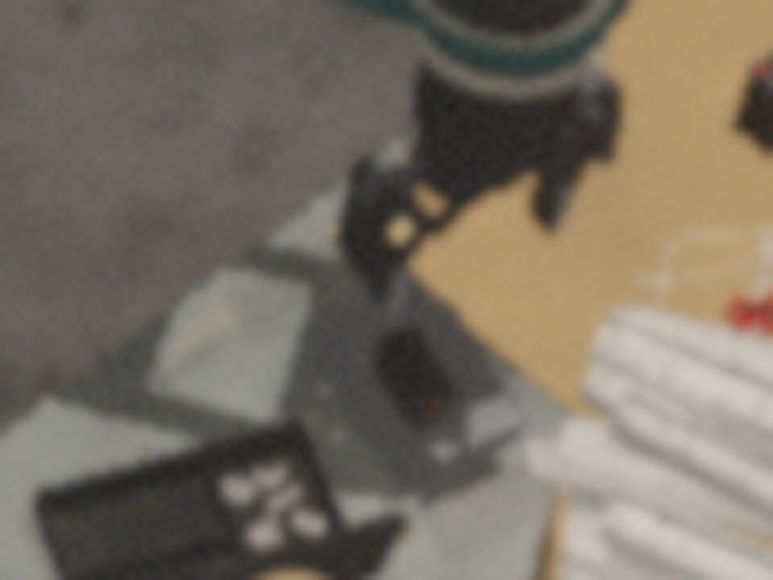

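```bash
python3 -m handwheel '[{"ax":0.5,"ay":0.5,"az":0.4,"tx":1.4,"ty":-0.8,"tz":1,"grip":1},{"ax":0,"ay":0,"az":0,"tx":0,"ty":0,"tz":2,"grip":1},{"ax":0,"ay":0,"az":0,"tx":0,"ty":0,"tz":2,"grip":1},{"ax":0,"ay":0,"az":0,"tx":0,"ty":0,"tz":0.5,"grip":1},{"ax":0,"ay":0,"az":0,"tx":0,"ty":0,"tz":0,"grip":1}]'; python3 t8.py .026 2;python3 shot.py t top,90,150,230,255 scene,240,100,360,190
```

```text
t: 20.12
ee_pos: [0.4716, 0.3224, 0.0814]
orientation: [[-0.975, 0.224, 0.004], [0.224, 0.975, 0.002], [-0.003, 0.003, -1.0]]
contact_force: [-0.1, -0.7, -0.4]
width: 1.001
1 a [0.09 0.08 0.02] t [-0.155  0.036  2.77 ]
2 a [0.09 0.08 0.02] t [-0.159  0.041  2.77 ]
top k 5.523809523809524
scene k 6.444444444444445
```

View pics/scene_t.png

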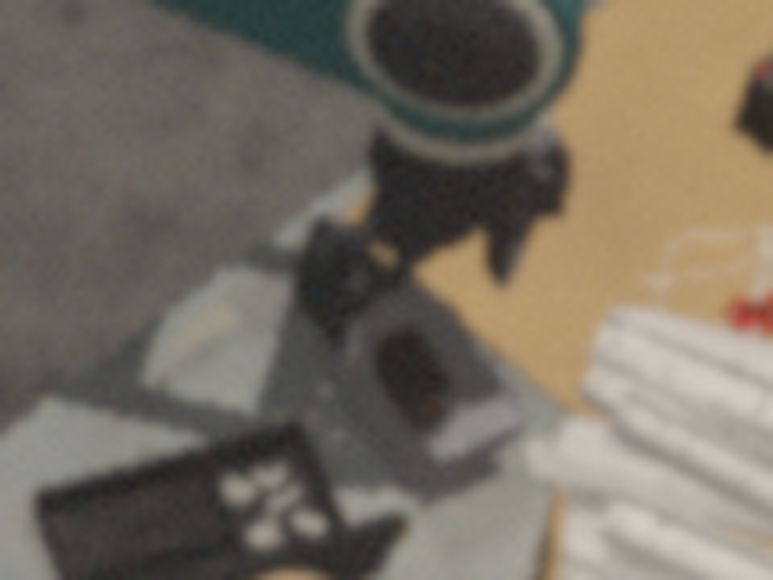

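View pics/top_t.png

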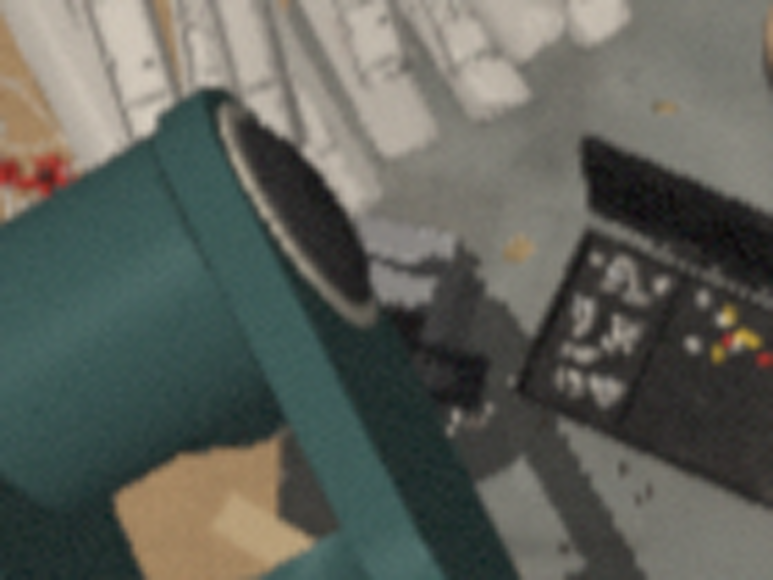

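```bash
python3 -m handwheel '[{"ax":0.1,"ay":0.1,"az":0,"tx":-0.3,"ty":0.1,"tz":1,"grip":1},{"ax":0,"ay":0,"az":0,"tx":0,"ty":0,"tz":1,"grip":1},{"ax":0,"ay":0,"az":0,"tx":0,"ty":0,"tz":0,"grip":1}]';  python3 shot.py u scene,240,100,360,190; python3 t8.py .026 2
```

```text
t: 20.6
ee_pos: [0.4758, 0.323, 0.0612]
orientation: [[-0.975, 0.224, 0.003], [0.224, 0.975, 0.002], [-0.002, 0.002, -1.0]]
contact_force: [-0.5, -0.6, 0.9]
width: 1.001
scene k 6.444444444444445
1 a [0.08 0.08 0.02] t [ 0.044 -0.046  1.785]
2 a [0.08 0.08 0.02] t [ 0.041 -0.043  1.785]
```

View pics/scene_u.png

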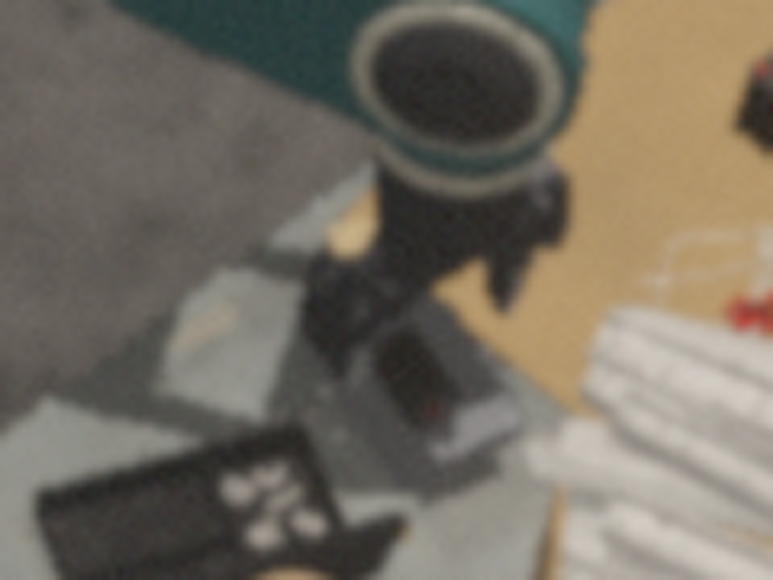

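```bash
python3 -m handwheel '[{"ax":0,"ay":0,"az":0,"tx":0,"ty":-0.1,"tz":1,"grip":1},{"ax":0,"ay":0,"az":0,"tx":0,"ty":0,"tz":1,"grip":1},{"ax":0,"ay":0,"az":0,"tx":0,"ty":0,"tz":1,"grip":1},{"ax":0,"ay":0,"az":0,"tx":0,"ty":0,"tz":0.4,"grip":1},{"ax":0,"ay":0,"az":0,"tx":0,"ty":0,"tz":0,"grip":1}]';  python3 shot.py v scene,240,100,360,190; python3 t8.py .026 2
```

```text
t: 21.28
ee_pos: [0.4757, 0.3221, 0.0251]
orientation: [[-0.975, 0.224, 0.003], [0.224, 0.975, 0.002], [-0.002, 0.003, -1.0]]
contact_force: [0.2, 0.5, 0.7]
width: 1.003
scene k 6.444444444444445
1 a [0.08 0.08 0.02] t [ 0.042  0.011 -0.033]
2 a [0.08 0.08 0.02] t [ 0.043  0.011 -0.033]
```

View pics/scene_v.png

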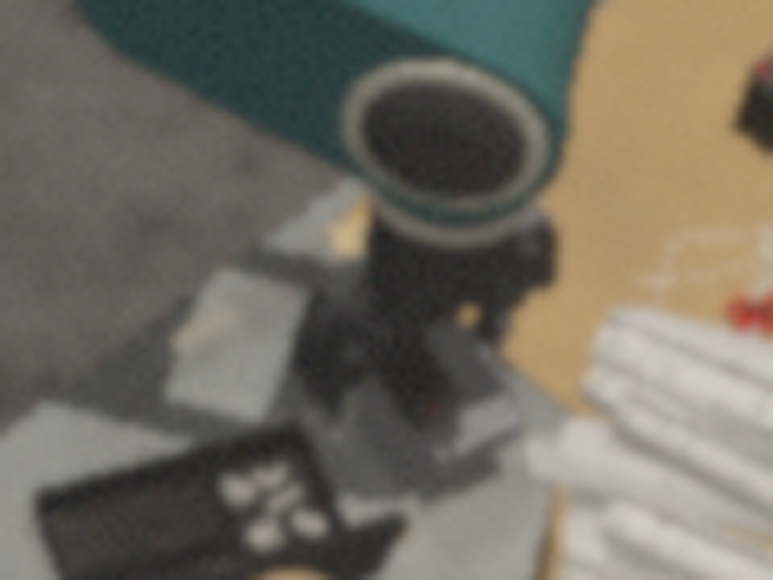

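Fingers straddle the bin at about (400,370), with no contact force. I'll close and lift.

```bash
python3 -m handwheel '[{"ax":0,"ay":0,"az":0,"tx":0,"ty":0,"tz":0,"grip":0.6},{"ax":0,"ay":0,"az":0,"tx":0,"ty":0,"tz":0,"grip":0.5},{"ax":0,"ay":0,"az":0,"tx":0,"ty":0,"tz":0,"grip":0.3},{"ax":0,"ay":0,"az":0,"tx":0,"ty":0,"tz":0,"grip":-0.4},{"ax":0,"ay":0,"az":0,"tx":0,"ty":0,"tz":0,"grip":-0.4},{"ax":0,"ay":0,"az":0,"tx":0,"ty":0,"tz":-0.5,"grip":-0.4},{"ax":0,"ay":0,"az":0,"tx":0,"ty":0,"tz":-2,"grip":-0.4},{"ax":0,"ay":0,"az":0,"tx":0,"ty":0,"tz":-3,"grip":-0.4},{"ax":0,"ay":0,"az":0,"tx":0,"ty":0,"tz":0,"grip":-0.4}]';  python3 shot.py w scene,240,100,360,190 top,90,150,230,255
```

```text
t: 22.45
ee_pos: [0.4758, 0.3221, 0.085]
orientation: [[-0.975, 0.224, 0.004], [0.224, 0.975, 0.003], [-0.004, 0.004, -1.0]]
contact_force: [-0.2, -0.1, -2.8]
width: 0.737
scene k 6.444444444444445
top k 5.523809523809524
```

View pics/scene_w.png

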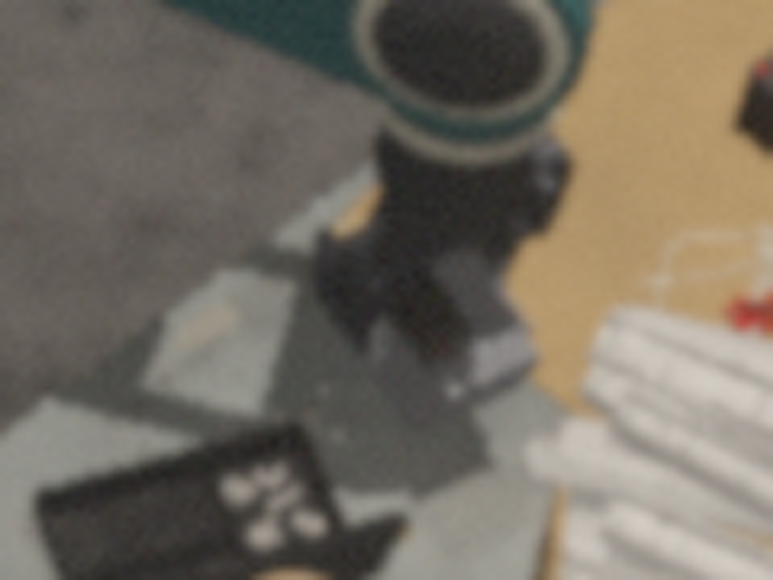

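```bash
python3 -m handwheel '[{"ax":0.2,"ay":0.2,"az":0,"tx":0,"ty":0,"tz":-2,"grip":-0.4},{"ax":0,"ay":0,"az":0,"tx":0,"ty":0,"tz":-4,"grip":-0.4},{"ax":0,"ay":0,"az":0,"tx":0,"ty":0,"tz":-4,"grip":-0.4},{"ax":0,"ay":0,"az":0,"tx":0,"ty":0,"tz":-4,"grip":-0.4},{"ax":0,"ay":0,"az":0,"tx":0,"ty":0,"tz":-2,"grip":-0.4},{"ax":0,"ay":0,"az":0,"tx":0,"ty":0,"tz":0,"grip":-0.4}]'
cat > t9.py <<'E'
from h import *
import sys
s=arm.read_state();print(s["joint_pos"])
rows(tool(88.6,0),[float(a) for a in sys.argv[1:4]],int(sys.argv[4]))
E
python3 t9.py .422 -.235 .24 14; python3 shot.py x scene,100,0,400,225
```

```text
t: 23.3
ee_pos: [0.4735, 0.3207, 0.2379]
orientation: [[-0.974, 0.224, -0.013], [0.224, 0.974, -0.008], [0.011, -0.011, -1.0]]
contact_force: [0.5, 0.1, -3.0]
width: 0.744
[ 31.55   -5.657  95.116   0.004  91.439 -45.488]
1 a [-0.04 -0.05 -0.83] t [-0.532 -3.951  0.022]
2 a [-0.04 -0.05 -0.83] t [-0.475 -3.958  0.02 ]
3 a [-0.04 -0.05 -0.83] t [-0.418 -3.964  0.017]
4 a [-0.04 -0.05 -0.83] t [-0.36  -3.97   0.015]
5 a [-0.04 -0.05 -0.83] t [-0.303 -3.975  0.012]
6 a [-0.04 -0.05 -0.83] t [-0.246 -3.979  0.01 ]
7 a [-0.04 -0.05 -0.83] t [-0.189 -3.982  0.007]
8 a [-0.04 -0.05 -0.83] t [-0.131 -3.984  0.005]
9 a [-0.04 -0.05 -0.83] t [-0.074 -3.986  0.002]
10 a [-0.04 -0.05 -0.83] t [-0.016 -3.986 -0.001]
11 a [-0.04 -0.05 -0.83] t [ 0.041 -3.986 -0.004]
12 a [-0.04 -0.05 -0.83] t [ 0.099 -3.985 -0.006]
13 a [-0.04 -0.05 -0.83] t [ 0.156 -3.983 -0.009]
14 a [-0.04 -0.05 -0.83] t [ 0.213 -3.98  -0.012]
scene k 2.577777777777778
```

View pics/scene_x.png

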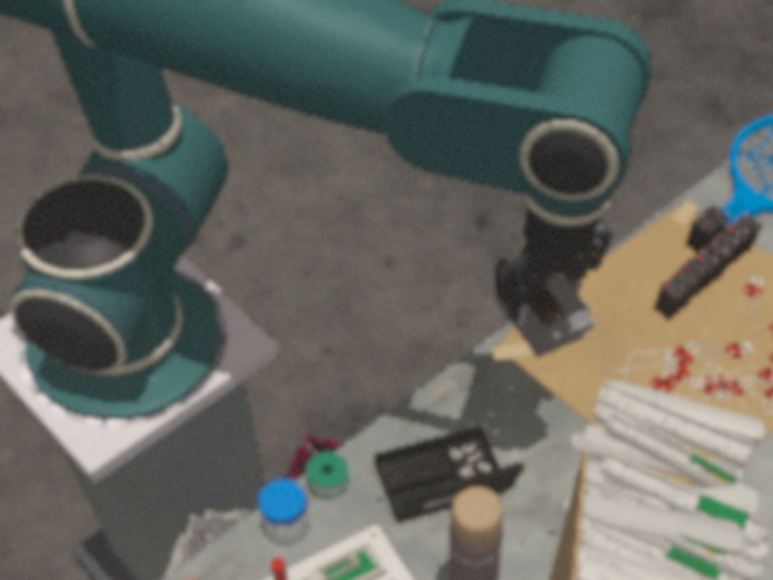

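```bash
python3 -m handwheel '[{"ax":0,"ay":0,"az":-0.8,"tx":-0.3,"ty":-2,"tz":0,"grip":-0.4},{"ax":0,"ay":0,"az":-0.8,"tx":-0.4,"ty":-4,"tz":0,"grip":-0.4},{"ax":0,"ay":0,"az":-0.8,"tx":-0.3,"ty":-4,"tz":0,"grip":-0.4},{"ax":0,"ay":0,"az":-0.8,"tx":-0.2,"ty":-4.5,"tz":0,"grip":-0.4},{"ax":0,"ay":0,"az":-0.8,"tx":-0.2,"ty":-4.5,"tz":0,"grip":-0.4},{"ax":0,"ay":0,"az":-0.8,"tx":-0.2,"ty":-4.5,"tz":0,"grip":-0.4},{"ax":0,"ay":0,"az":-0.8,"tx":-0.1,"ty":-4.5,"tz":0,"grip":-0.4},{"ax":0,"ay":0,"az":-0.8,"tx":-0.1,"ty":-4.5,"tz":0,"grip":-0.4},{"ax":0,"ay":0,"az":-0.8,"tx":-0.1,"ty":-4.5,"tz":0,"grip":-0.4},{"ax":0,"ay":0,"az":-0.8,"tx":0,"ty":-3,"tz":0,"grip":-0.4}]'
python3 t9.py .422 -.235 .24 4
```

```text
t: 24.6
ee_pos: [0.4224, -0.0886, 0.2194]
orientation: [[-0.996, 0.077, -0.041], [0.078, 0.997, -0.014], [0.04, -0.017, -0.999]]
contact_force: [0.3, 0.1, -3.4]
width: 0.737
[-14.336 -23.24  111.187  -1.369  94.129 -99.963]
1 a [-0.23 -0.58 -0.76] t [-0.253 -3.659 -0.461]
2 a [-0.23 -0.58 -0.76] t [-0.209 -3.66  -0.474]
3 a [-0.23 -0.58 -0.76] t [-0.166 -3.661 -0.487]
4 a [-0.23 -0.58 -0.76] t [-0.122 -3.661 -0.5  ]
```

```bash
python3 -m handwheel '[{"ax":-0.3,"ay":-0.7,"az":-0.8,"tx":-0.3,"ty":-3,"tz":-0.8,"grip":-0.4},{"ax":-0.3,"ay":-0.7,"az":-0.8,"tx":-0.2,"ty":-4,"tz":-0.7,"grip":-0.4},{"ax":-0.2,"ay":-0.6,"az":-0.8,"tx":-0.2,"ty":-4,"tz":-0.6,"grip":-0.4},{"ax":-0.2,"ay":-0.3,"az":-0.6,"tx":-0.1,"ty":-3,"tz":-0.5,"grip":-0.4},{"ax":0,"ay":0,"az":0,"tx":0,"ty":0,"tz":0,"grip":-0.4}]'
python3 t9.py .422 -.235 .225 2; python3 shot.py y scene,80,180,230,292 top,310,160,460,272
```

```text
t: 25.22
ee_pos: [0.4201, -0.2342, 0.2354]
orientation: [[-1.0, 0.026, -0.011], [0.026, 1.0, 0.008], [0.011, 0.007, -1.0]]
contact_force: [0.3, 0.4, -3.7]
width: 0.741
[ -32.196  -17.579  105.489    0.036   92.849 -120.689]
1 a [ 0.21 -0.32 -0.05] t [-0.101 -0.042  0.52 ]
2 a [ 0.21 -0.32 -0.05] t [-0.098 -0.041  0.521]
scene k 5.178571428571429
top k 5.178571428571429
```

View pics/scene_y.png

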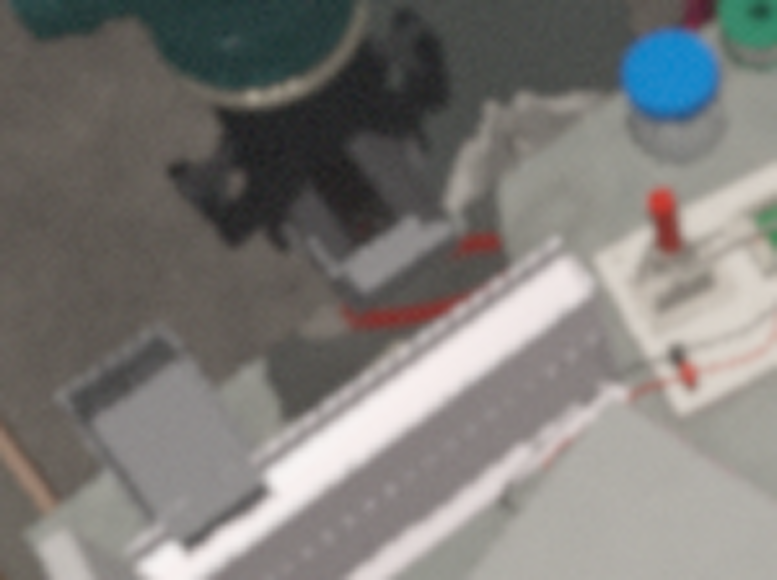

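View pics/top_y.png

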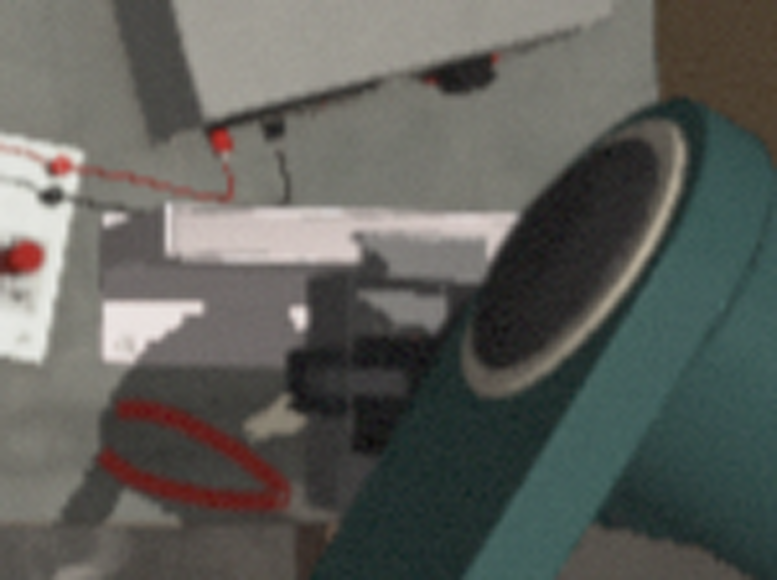

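```bash
python3 - <<'E'
from h import *
im=cv2.imread("pics/raw_top_y.png");cv2.imwrite("pics/zt.png",cv2.resize(im[198:225,370:412],None,fx=18,fy=18,interpolation=cv2.INTER_NEAREST))
im=cv2.imread("pics/raw_scene_y.png");cv2.imwrite("pics/zs.png",cv2.resize(im[215:243,138:175],None,fx=20,fy=20,interpolation=cv2.INTER_NEAREST))
E
```

```text
(no output)
```

View pics/zt.png

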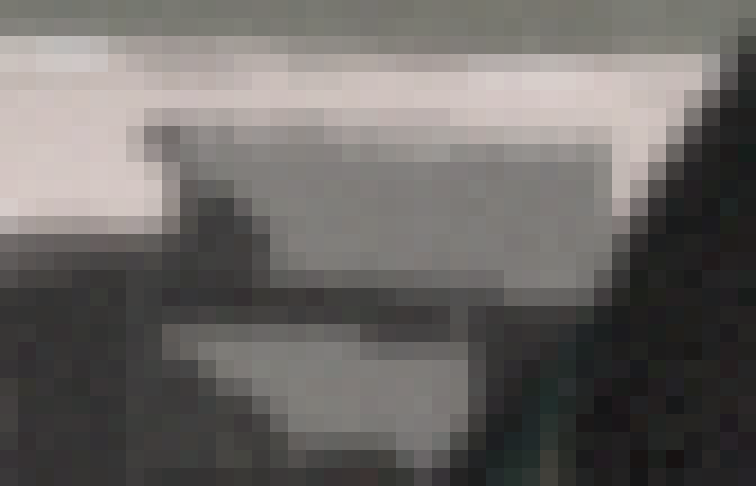

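View pics/zs.png

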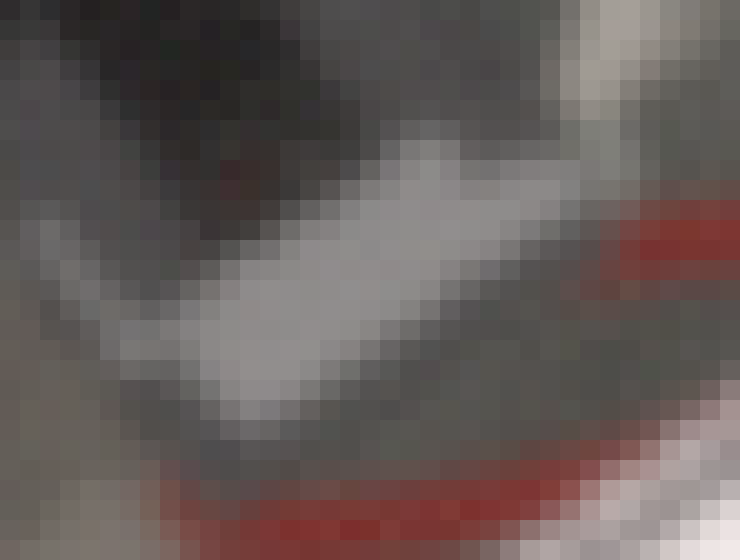

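```bash
python3 - <<'E'
from h import *
f=lambda X,Y:(370+X/18-.5,198+Y/18-.5)
g=lambda X,Y:(138+X/20-.5,215+Y/20-.5)
z=.2654
print("top",[back("top",f(*p),z) for p in((175,122),(608,143),(608,298),(270,288))])
print("scene back L,R; front",[back("scene",g(*p),z) for p in((230,425),(580,185),(120,350),(425,125),(170,300))])
E
```

```text
top [array([ 0.483, -0.209,  0.265]), array([ 0.481, -0.26 ,  0.265]), array([ 0.462, -0.259,  0.265]), array([ 0.464, -0.219,  0.265])]
scene back L,R; front [array([ 0.48 , -0.263,  0.265]), array([ 0.483, -0.212,  0.265]), array([ 0.463, -0.267,  0.265]), array([ 0.463, -0.221,  0.265]), array([ 0.461, -0.259,  0.265])]
```

```bash
python3 -m handwheel '[{"ax":0.4,"ay":-0.6,"az":-0.1,"tx":-0.3,"ty":0,"tz":1,"grip":-0.4},{"ax":0,"ay":0,"az":0,"tx":0,"ty":0,"tz":2,"grip":-0.4},{"ax":0,"ay":0,"az":0,"tx":0,"ty":0,"tz":2,"grip":-0.4},{"ax":0,"ay":0,"az":0,"tx":0,"ty":0,"tz":0.7,"grip":-0.4},{"ax":0,"ay":0,"az":0,"tx":0,"ty":0,"tz":0,"grip":-0.4}]'
python3 t9.py .4233 -.235 .175 1; python3 shot.py z scene,80,180,230,292 top,310,160,460,272
python3 - <<'E'
from h import *
im=cv2.imread("pics/raw_top_z.png");cv2.imwrite("pics/zt2.png",cv2.resize(im[198:225,370:412],None,fx=18,fy=18,interpolation=cv2.INTER_NEAREST))
im=cv2.imread("pics/raw_scene_z.png");cv2.imwrite("pics/zs2.png",cv2.resize(im[220:258,135:185],None,fx=15,fy=15,interpolation=cv2.INTER_NEAREST))
E
```

```text
t: 25.95
ee_pos: [0.4229, -0.2297, 0.1716]
orientation: [[-1.0, 0.02, -0.003], [0.02, 1.0, 0.002], [0.003, 0.002, -1.0]]
contact_force: [0.2, 0.1, -2.2]
width: 0.738
[ -31.558  -16.624  110.653    0.022   86.169 -120.423]
1 a [ 0.12 -0.16  0.26] t [-0.051 -0.53  -0.341]
scene k 5.178571428571429
top k 5.178571428571429
```

View pics/zt2.png

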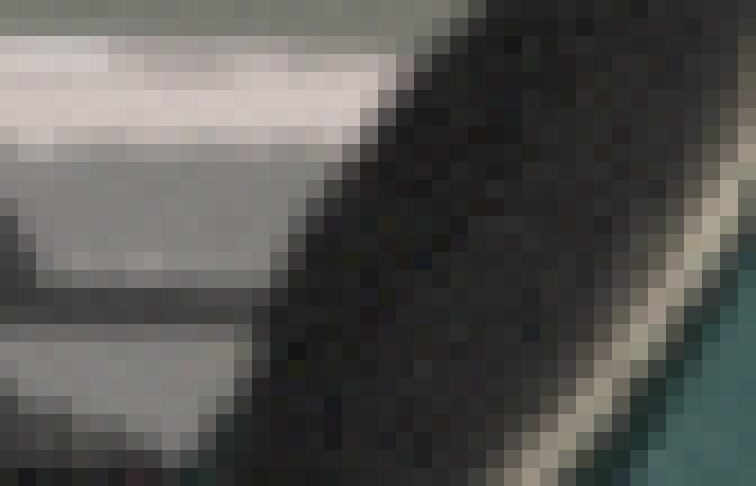

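View pics/zs2.png

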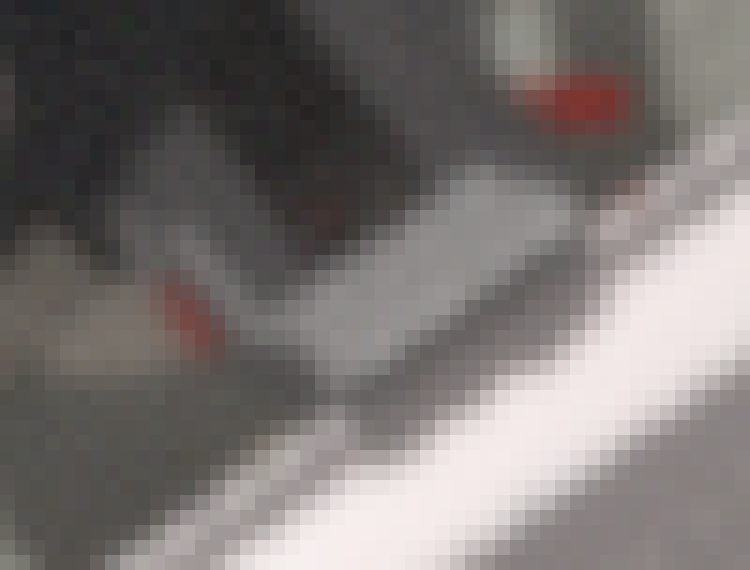

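View pics/scene_z.png

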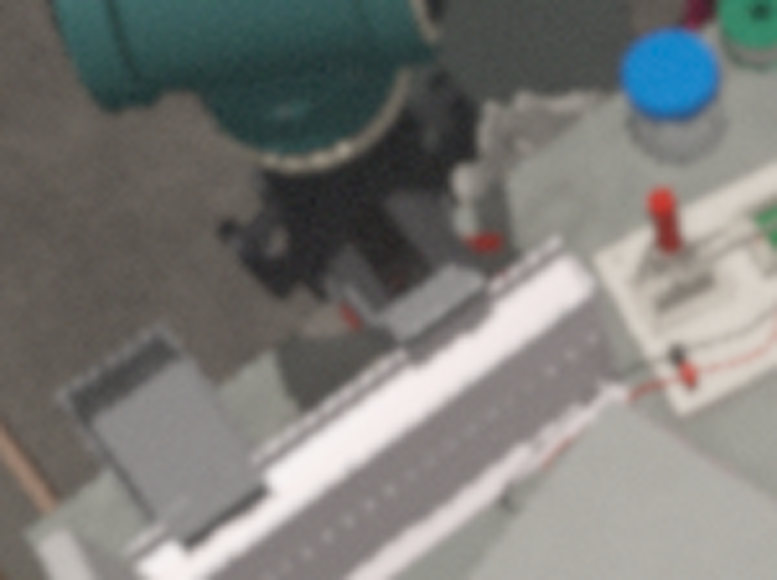

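```bash
python3 - <<'E'
from h import *
f=lambda X,Y:(370+X/18-.5,198+Y/18-.5)
g=lambda X,Y:(135+X/15-.5,220+Y/15-.5)
z=.2016
print("top",[back("top",f(*p),z) for p in((20,150),(300,155),(150,285))])
print("scene",[back("scene",g(*p),z) for p in((335,385),(578,228),(285,315),(475,165))])
print("tongue",[back("scene",g(*p),.17) for p in((140,555),(330,425),(610,225),(720,145))])
E
```

```text
top [array([ 0.484, -0.211,  0.202]), array([ 0.483, -0.247,  0.202]), array([ 0.466, -0.227,  0.202])]
scene [array([ 0.483, -0.257,  0.202]), array([ 0.487, -0.208,  0.202]), array([ 0.467, -0.256,  0.202]), array([ 0.465, -0.214,  0.202])]
tongue [array([ 0.472, -0.298,  0.17 ]), array([ 0.474, -0.259,  0.17 ]), array([ 0.476, -0.198,  0.17 ]), array([ 0.476, -0.174,  0.17 ])]
```

```bash
python3 -m handwheel '[{"ax":0,"ay":0,"az":0,"tx":0,"ty":0,"tz":0.6,"grip":-0.4},{"ax":0,"ay":0,"az":0,"tx":0,"ty":0,"tz":0.5,"grip":-0.4},{"ax":0,"ay":0,"az":0,"tx":0,"ty":0,"tz":0,"grip":-0.4}]'
python3 -m handwheel '[{"ax":0,"ay":0,"az":0,"tx":0,"ty":0,"tz":0.4,"grip":-0.4},{"ax":0,"ay":0,"az":0,"tx":0,"ty":0,"tz":0.4,"grip":-0.4}]'
```

```text
t: 26.42
ee_pos: [0.4235, -0.2303, 0.1619]
orientation: [[-1.0, 0.02, -0.0], [0.02, 1.0, 0.001], [0.0, 0.001, -1.0]]
contact_force: [0.4, 0.0, -3.3]
width: 0.744
t: 26.68
ee_pos: [0.4236, -0.2304, 0.1538]
orientation: [[-1.0, 0.02, 0.0], [0.02, 1.0, 0.0], [-0.0, 0.0, -1.0]]
contact_force: [0.0, 0.3, -3.2]
width: 0.735
```

```bash
python3 -m handwheel '[{"ax":0,"ay":0,"az":0,"tx":0,"ty":0,"tz":0.3,"grip":-0.4}]'
python3 -m handwheel '[{"ax":0,"ay":0,"az":0,"tx":0,"ty":0,"tz":0.3,"grip":-0.4}]';  python3 shot.py A scene,80,180,230,292;python3 -m handwheel '[{"ax":0,"ay":0,"az":0,"tx":0,"ty":0,"tz":0.2,"grip":-0.4}]'
```

```text
t: 26.8
ee_pos: [0.4236, -0.2304, 0.1505]
orientation: [[-1.0, 0.02, 0.0], [0.02, 1.0, 0.0], [-0.0, 0.0, -1.0]]
contact_force: [-0.3, -0.7, -2.7]
width: 0.745
t: 26.92
ee_pos: [0.4236, -0.2304, 0.1473]
orientation: [[-1.0, 0.02, 0.0], [0.02, 1.0, 0.0], [-0.0, 0.0, -1.0]]
contact_force: [-0.5, 0.3, -2.5]
width: 0.744
scene k 5.178571428571429
t: 27.1
ee_pos: [0.4235, -0.2303, 0.1448]
orientation: [[-1.0, 0.02, -0.0], [0.02, 1.0, 0.001], [0.0, 0.001, -1.0]]
contact_force: [-0.1, 0.2, -2.1]
width: 0.743
```

View pics/scene_A.png

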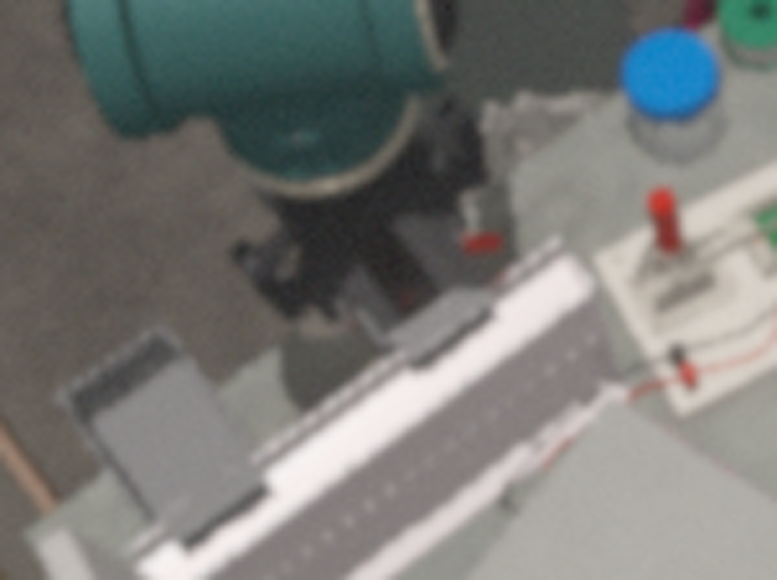

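```bash
python3 -m handwheel '[{"ax":0,"ay":0,"az":0,"tx":0,"ty":0,"tz":0.15,"grip":-0.4}]'
python3 -m handwheel '[{"ax":0,"ay":0,"az":0,"tx":0,"ty":0,"tz":0.15,"grip":-0.4}]'; python3 -m handwheel '[{"ax":0,"ay":0,"az":0,"tx":0,"ty":0,"tz":0.15,"grip":-0.4}]'
```

```text
t: 27.22
ee_pos: [0.4238, -0.2304, 0.1439]
orientation: [[-1.0, 0.02, 0.001], [0.02, 1.0, 0.0], [-0.001, 0.0, -1.0]]
contact_force: [-3.1, 1.0, 8.7]
width: 0.739
t: 27.35
ee_pos: [0.4243, -0.2306, 0.1436]
orientation: [[-1.0, 0.02, 0.003], [0.02, 1.0, -0.001], [-0.003, -0.001, -1.0]]
contact_force: [-4.6, 0.8, 12.1]
width: 0.739
t: 27.48
ee_pos: [0.4248, -0.231, 0.1436]
orientation: [[-1.0, 0.02, 0.005], [0.02, 1.0, -0.002], [-0.005, -0.002, -1.0]]
contact_force: [-4.9, 1.3, 9.2]
width: 0.741
```

```bash
python3 -m handwheel '[{"ax":0,"ay":0,"az":0,"tx":0,"ty":0,"tz":0,"grip":-0.4},{"ax":0,"ay":-2.7,"az":0,"tx":-0.12,"ty":0,"tz":0.22,"grip":-0.4},{"ax":0,"ay":-2.7,"az":0,"tx":-0.12,"ty":0,"tz":0.22,"grip":-0.4},{"ax":0,"ay":0,"az":0,"tx":0,"ty":0,"tz":0,"grip":-0.4}]'
```

```text
t: 27.98
ee_pos: [0.4261, -0.2312, 0.1396]
orientation: [[-0.995, 0.02, 0.098], [0.019, 1.0, -0.004], [-0.098, -0.002, -0.995]]
contact_force: [-0.8, -0.1, -2.5]
width: 0.739
```

```bash
python3 -m handwheel '[{"ax":0,"ay":-2.7,"az":0,"tx":-0.1,"ty":0,"tz":0.22,"grip":-0.4},{"ax":0,"ay":0,"az":0,"tx":0,"ty":0,"tz":0,"grip":-0.4}]';  python3 shot.py B scene,80,180,230,292
python3 - <<'E'
from h import *
im=cv2.imread("pics/raw_scene_B.png");cv2.imwrite("pics/zs3.png",cv2.resize(im[220:258,135:185],None,fx=15,fy=15,interpolation=cv2.INTER_CUBIC))
E
```

```text
t: 28.22
ee_pos: [0.4252, -0.2313, 0.1372]
orientation: [[-0.99, 0.019, 0.14], [0.019, 1.0, -0.005], [-0.14, -0.002, -0.99]]
contact_force: [0.1, 0.7, -3.6]
width: 0.741
scene k 5.178571428571429
```

View pics/zs3.png

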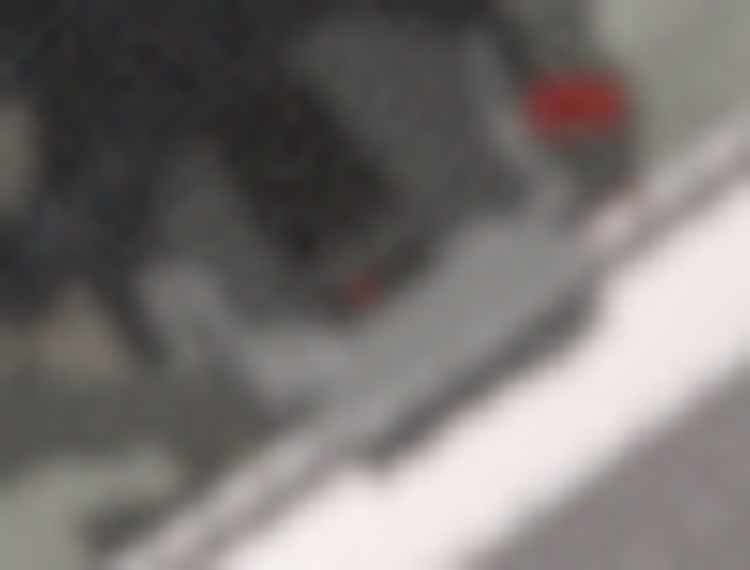

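```bash
python3 -m handwheel '[{"ax":0,"ay":0,"az":0,"tx":0,"ty":0,"tz":0,"grip":0.52},{"ax":0,"ay":0,"az":0,"tx":0,"ty":0,"tz":0,"grip":0.55},{"ax":0,"ay":0,"az":0,"tx":0,"ty":0,"tz":0,"grip":0.65},{"ax":0,"ay":0,"az":0,"tx":0,"ty":0,"tz":0,"grip":0.8},{"ax":0,"ay":0,"az":0,"tx":0,"ty":0,"tz":0,"grip":0.8}]';  python3 shot.py C scene,80,180,230,292
```

```text
t: 28.9
ee_pos: [0.4262, -0.2314, 0.1378]
orientation: [[-0.99, 0.019, 0.141], [0.018, 1.0, -0.005], [-0.141, -0.003, -0.99]]
contact_force: [-0.1, -0.9, 0.0]
width: 0.901
scene k 5.178571428571429
```

View pics/scene_C.png

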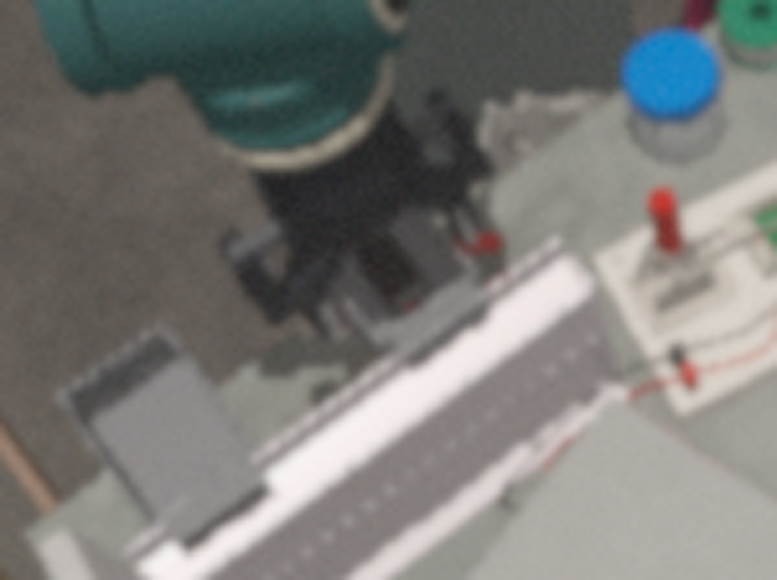

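```bash
python3 -m handwheel '[{"ax":0,"ay":0,"az":0,"tx":0,"ty":0,"tz":-0.6,"grip":0.85},{"ax":0,"ay":0,"az":0,"tx":0,"ty":0,"tz":-1.5,"grip":0.85},{"ax":0,"ay":0,"az":0,"tx":0,"ty":0,"tz":-2.5,"grip":0.85},{"ax":0,"ay":0,"az":0,"tx":0,"ty":0,"tz":-3,"grip":0.85},{"ax":0,"ay":0,"az":0,"tx":0,"ty":0,"tz":-4,"grip":0.85},{"ax":0,"ay":0,"az":0,"tx":0,"ty":0,"tz":-4,"grip":0.85},{"ax":0,"ay":0,"az":0,"tx":0,"ty":6,"tz":-2,"grip":0.85},{"ax":0,"ay":0,"az":0,"tx":0,"ty":6,"tz":0,"grip":0.85},{"ax":0,"ay":0,"az":0,"tx":0,"ty":6,"tz":0,"grip":0.85},{"ax":0,"ay":0,"az":0,"tx":0,"ty":6,"tz":0,"grip":0.85},{"ax":0,"ay":0,"az":0,"tx":0,"ty":0,"tz":0,"grip":0.85}]';  python3 shot.py D scene,80,180,230,292 top,310,160,460,272
```

```text
t: 30.32
ee_pos: [0.4024, 0.0136, 0.3281]
orientation: [[-0.988, 0.022, 0.151], [0.021, 1.0, -0.007], [-0.151, -0.004, -0.989]]
contact_force: [0.6, -0.1, -0.1]
width: 0.925
scene k 5.178571428571429
top k 5.178571428571429
```

View pics/scene_D.png

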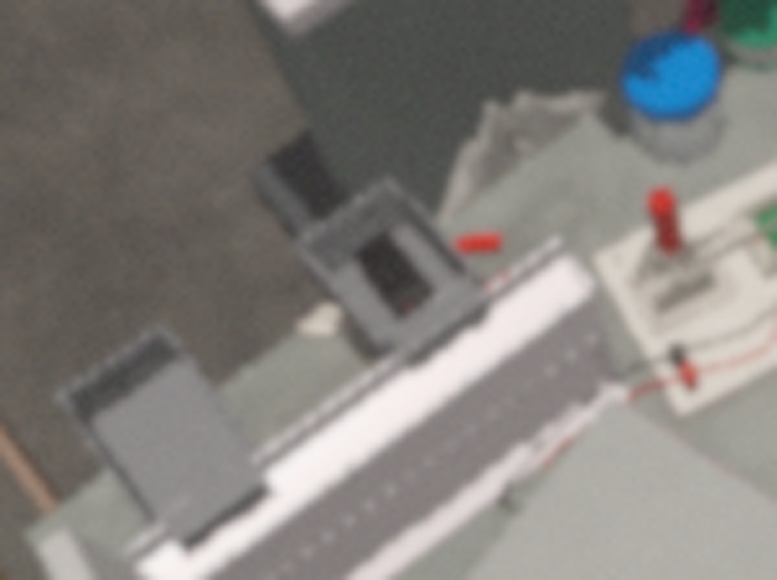

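View pics/top_D.png

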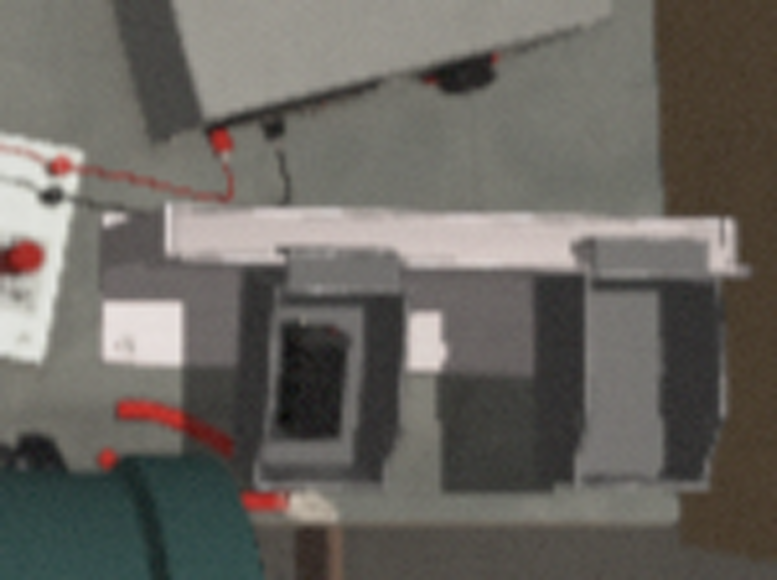

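```bash
python3 -m handwheel '[{"ax":0,"ay":0,"az":0,"tx":0,"ty":0,"tz":0,"grip":0.85},{"ax":0,"ay":0,"az":0,"tx":0,"ty":0,"tz":0,"grip":0.85},{"ax":0,"ay":0,"az":0,"tx":0,"ty":0,"tz":0,"grip":0.85},{"ax":0,"ay":0,"az":0,"tx":0,"ty":0,"tz":0,"grip":0.85}]'; python3 - <<'E'
from station import arm
import cv2,numpy as np
a=arm.read_camera("top");b=cv2.imread("pics/raw_top_D.png")[:,:,::-1]
print(np.abs(a[195:260,350:400].astype(int)-b[195:260,350:400]).max())
print(arm.sign_off())
E
```

```text
t: 30.92
ee_pos: [0.4027, 0.0065, 0.3282]
orientation: [[-0.988, 0.034, 0.15], [0.033, 0.999, -0.01], [-0.15, -0.005, -0.989]]
contact_force: [-0.4, 0.3, 0.4]
width: 0.926
131
the job is handed in; nothing more can be done
None
```

The loaded bin is hanging on the rail beside the other bin, and the job was handed in at about 31 s; no verdict was reported.

- **What I did:** I gripped the bin across its sides, lifted and turned it upright, stood it on the bench and let go. I dropped the battery in from about 3 cm and checked in the pictures that it lay inside. Then I regripped the loaded bin, carried it over the rail, lowered it until it touched at the expected height, eased it into its forward lean and released it.
- **Last checks:**
    - The final pictures show the bin hooked and hanging like its neighbour. It is about 9 mm along the rail from the target point, with 45 mm allowed.
    - Just before lowering, the lip was within about 1 mm of the rail front to back.
    - The battery was inside, the contact force was about zero and the arm was clear.
- **Bystanders:** the jar, spool and cutters were never approached. The cutters were partly hidden in the last pictures and I did not measure any of the three again.
- **A misread on the way:** the first time the bin touched the bench, I mistook it for the arm touching the bottle. I lifted it again and set it down a second time, pressing at up to about 40 N on the wrist sensor before letting go.
- **One check that did not agree:** comparing the picture just before hand-in with one about half a second earlier gave a largest pixel difference of 131 around the bin. The arm had drifted about 7 mm between the two and may reach into that window. I handed in without separating the two, so the bin being at rest rests on the views before that.

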